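# Make up the throwing and turning tool trays in a pottery studio

## Robot

A 6-joint arm with a two-finger parallel gripper is mounted at the origin on the work surface. World frame = base frame: x ahead of the robot, y to its left, z up, the work surface at z = 0. Lengths are in m, angles in degrees, forces in N, time in s.
With the tool pointing down it reaches from about 0.3 to 0.75 m from the base axis. Payload 8.5 kg.
Tool frame: the origin (TCP) lies at the very end of the fingers, on their centre line; the grasp point (between the pads) lies 19 mm behind it; z points along the fingers, y is the direction in which the jaws open and shut (so a half turn about z gives the same grasp; the last joint's range is limited). The gripper opens to 85 mm and grips with 20 to 120 N. Pads are 22 mm wide; open, the fingers measure 114 mm over their backs; the gripper's body (76 mm by 85 mm) begins 54 mm behind the grasp point. The pads swing forward as they close: fully open they stand 13 mm farther back than shut.
Start: joints at [51.492, 21.807, 74.336, -0, 83.858, -12.336], TCP at [0.243, 0.494, 0.231] pointing down, gripper open.
Joint ranges: [-178.18, 178.18], [-50.72, 133.34], [12.68, 142.11], [-81.47, 261.47], [9.98, 163.14], [-165.26, 165.26]. Speed limits (degrees/s): [136.94, 136.94, 180, 180, 180, 180].

## Interface

Orientations are given as a 3x3 rotation matrix whose columns are the frame's x, y, z axes.
In Python, from rig import env, vision, close_job, spotter gives the robot as it stands. The module is installed in compiled form; this text tells all that it offers.
- The arm moves only by the tool jog_arm, never from a script. Its argument "plan" is a list that holds one entry, the list of rows, each a list of 6 numbers: the shift along the tool's x, y, z in units of 40 mm (1.0 is 40 mm), then the turn, a rotation vector about the tool's x, y, z in units of 0.15 rad (1.0 is 0.15 rad). A call has 1 to 10 rows; each row shifts and turns the commanded pose from where the row before left it, along the tool's axes as they then stand; what a row does not reach is not made up. A row lasts 1/10 s, in which the tool goes at most 50 mm and 8.59 degrees, less where a joint would pass 70% of its speed; a pose out of reach is approached as far as the arm can. A call with a number of a shift or a turn outside -1 to 1 is refused whole. A call with a gripper value outside its range is refused whole. "grip" is the opening, from -1 (shut) to 1 (fully open), set as the call begins (left out, the last holds). The fingers move at their own pace and stop on an object; "squeeze" is the grip in N (left out, the last holds). Time passes only in rows, so rows that do not move let the fingers close. It gives the time, the measured TCP pose, the force and the opening at its end, in the units of the state.
- env.observe(): the state, without advancing time (a new reading comes with each control period).
- vision.get_image(name): name is "side" or "top" or "wrist"; returns (picture, depth): 480x640x3 uint8, red, green, blue; 480x640 float32, m along the optical axis (not along the pixel's ray), 0 where there is no reading.
- vision.camera_info(name): a dict with "fx", "fy", "cx", "cy" (pixels), "rvec" (rotation vector, rad) and "tvec" (3), from world to camera coordinates, as OpenCV has them. Camera axes: x right, y down, z forward; pixel columns grow to the right and rows downward; lengths in m; the calibration is good to about 2 mm. A picture is of the moment at which its call begins: read the wrist's pose just before it. camera_info takes no time and is no camera call; for the wrist camera it gives the pose at the moment of the call.
- close_job(): hands the job in, once; it reports no verdict.
Trained networks look in the newest picture that a camera, given by its name, has taken for a name from the list of things; names that differ only in an ending like _2 or _b are one class to them, and where a whole thing is asked for, a point or a joint stands for the part that bears it (a point fixed in the world has none). Each returns a list of dicts, best first, with "score" (0 to 1); they miss things now and then, are a little off and sometimes report something else, mostly with a low value. They report only what shows in the picture. A call takes as long as a camera call.
- spotter.trace(camera, query): "pixels" (480x640 bool, what is visible of it) and "rect" ([left, top, right, bottom] in pixels, round what is visible of it).
The state is a dict: "time_s": time; "q": joint angles; "qvel": joint speeds; "joint_efforts": joint torques, N m; "position": TCP position; "tool_rot": TCP orientation; "ft_force": force on the tool from outside, world axes, zero at the start; "wrist_torque": the same for the moment, N m; "grip_width": finger opening in m.
Only numpy, scipy, OpenCV 4.12 (cv2) and the standard library are available. Lean on these libraries where they do the work, as an engineer would, in place of code of your own. Each camera call takes 0.05 s, during which the arm holds its last target.

## Task

Make up the two red tool trays for the next pottery class from the tools lying on the grey slab. The throwing tray (the one with the broad bay) gets the oval wooden rib centred in its broad bay, the wooden knife in the middle slot next to it and the needle tool in the outer slot, away from the rib; the turning tray (the one with the round seat) gets the loop tool in its slot and the clay chuck standing upright in the round seat. Each long piece lies flat on the tray floor along its slot or bay, and the basin, the fresh pot on its bat and the jar stay where they are.

Things in the scene. Friction and masses are not known exactly. Their poses are not given: they have to be found in the camera images.
- throwing_tray: Fixed red tray, dark floor, 250 (x) x 217 (y) mm; origin: centre of underside. Floor 4 mm thick. Side by side, running along y, centred on y=0: broad bay at x=-80 (76 wide, 147 long), middle slot at x=+5, outer slot at x=+80 mm (each 46 wide, 205 long). End walls 20 mm, parting bolsters 14 mm above table; bolsters and side walls only at |y|>46 mm, open between for fingers. Left or right of slab.
- turning_tray: Fixed red tray, dark floor, 200 (x) x 217 (y) mm; origin: centre of underside. Floor 4 mm thick. Round seat at x=-45, y=0: ring 78 inside, 90 mm outside, top 12.5 mm above table. One slot along y at x=+60 mm (46 wide, 205 long, centred on y=0). End walls 20 mm, bolsters 14 mm above table; bolsters and side walls only at |y|>46 mm, open between for fingers. Left or right of slab.
- rib: Loose oval wooden rib, mid-brown: flat plate with rounded ends, 119 mm long (its x), 55 mm wide (y), 9 mm thick, 14 mm hole in the middle. Origin: centre of underside. Starts flat on the grey slab (fixed, 400 x 260 mm, top 15 mm above table). About 35 g.
- knife: Loose pale flat wooden knife, 176 mm long (its x): handle 18 mm wide, 10 mm thick from x=-90 to +25 mm; blade 25 mm wide, 7 mm thick from x=+25 to its round end at +86 mm. Origin: on the underside about mid-length; grip it near x=-15 mm. Starts flat on the grey slab (top 15 mm above table). About 30 g.
- needle_tool: Loose needle tool, 165 mm long (its x): brown square wooden handle 14 x 14 mm from x=-82 to +22 mm, brass ferrule, then a steel needle 3 mm thick to x=+82 mm, 7 mm above the underside. Origin: mid-length, at the level of the handle's underside; grip it near x=-25 mm. Starts on the grey slab (top 15 mm above table). About 25 g.
- loop_tool: Loose turning tool, 180 mm long (its x): pale round wooden handle 16 mm thick from x=-90 to +18 mm, brass ferrule to +33 mm, then a steel ribbon loop 34 mm wide, 10 mm high to x=+90 mm, which keeps it from rolling. Origin: mid-length, at the level of its underside; grip it near x=-15 mm. Starts on the grey slab (top 15 mm above table). About 45 g.
- chuck: Loose fired-clay turning chuck: an open tube 60 mm high, 54 mm outer diameter (foot flange 60 mm in diameter, 10 mm high), wall 7 mm. Origin: centre of its underside; z is its axis. At the start it stands upright on the slab (top 15 mm above the table). 140 g nominal.
- basin: Bystander: empty yellow plastic throwing basin, 160 mm across the rim, 75 mm high, standing on the table. Origin: centre of its underside. Leave alone.
- fresh_pot: Bystander: freshly turned clay bowl standing upside down on a round wooden bat, 160 mm across, 78 mm high in all. Origin: centre of the bat's underside. Leave alone.
- slip_jar: Bystander: glass jar with a white lid, 60 mm in diameter, 85 mm high, standing on the table at the left, beyond the tray. Origin: centre of its underside. Leave alone.

How it is judged:
By the outcome, as a careful person would: the job done as asked, in the order asked, and still so for the second after the job is handed in, with the robot touching nothing.
It also fails if it takes over 109 s, if anything falls off the work surface, if the arm or the gripper's body presses on something with over 40 N, if the wrist force passes 120 N, or if a joint passes its speed limit or range.

## Working session

There is one attempt and no reset: what is moved stays moved. The work goes in short steps, Python scripts to look and compute and a tool call to move; the robot and the scene stay as the last step left them, time stands still between calls to the robot, and variables do not carry over. Pictures are saved under pics/ and viewed, and the job is handed in when it is done.

Besides the shell and the picture viewer there is one more tool, called as name(argument=value, ...), one argument or row to a line, values as JSON. jog_arm: Moves the arm, as the interface text tells. Its arguments: {"type":"object","properties":{"plan":{"type":"array"},"grip":{"type":"number"},"squeeze":{"type":"number"}},"required":["plan"]}

```bash
mkdir -p pics; ls
python3 - <<'E'
from rig import env, vision
import cv2,numpy as np
s=env.observe(); print(s['time_s'],s['position'],s['tool_rot'],s['grip_width'])
for n in ['top','side']:
    im,d=vision.get_image(n); cv2.imwrite(f'pics/{n}0.png',im[:,:,::-1]); np.save(f'/tmp/{n}.npy',d)
    print(n,vision.camera_info(n))
E
```

```text
pics
0.0 [0.24239112 0.49336361 0.23068591] [[-8.97477415e-01  4.41059396e-01 -9.47670966e-04]
 [ 4.41060303e-01  8.97476646e-01 -1.21660725e-03]
 [ 3.13916501e-04 -1.50985757e-03 -9.99998811e-01]] 0.08541513534976829
top {'fx': 451.75629017593303, 'fy': 451.75629017593303, 'cx': 322.0796359739956, 'cy': 243.78680741433092, 'rvec': array([ 2.13957503, -2.1648002 ,  0.06933072]), 'tvec': array([0.06307219, 0.59252776, 0.86028367])}
side {'fx': 542.6791872411883, 'fy': 542.6791872411883, 'cx': 326.08868581388464, 'cy': 239.14356538480436, 'rvec': array([ 2.04344703, -0.17630108,  0.12652352]), 'tvec': array([-0.56522058,  0.11836388,  1.03046117])}
```

View pics/top0.png

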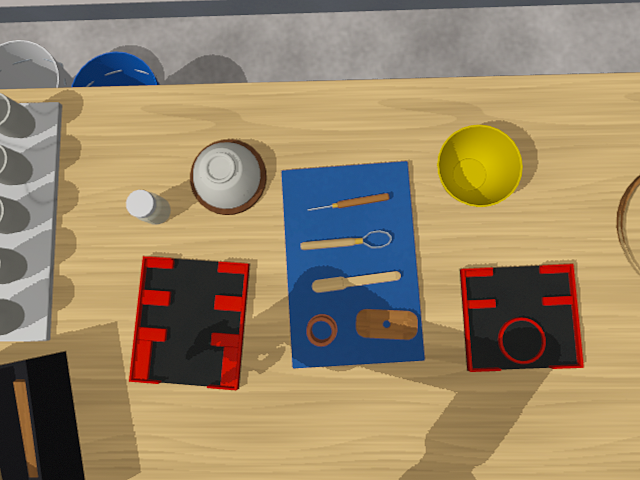

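View pics/side0.png

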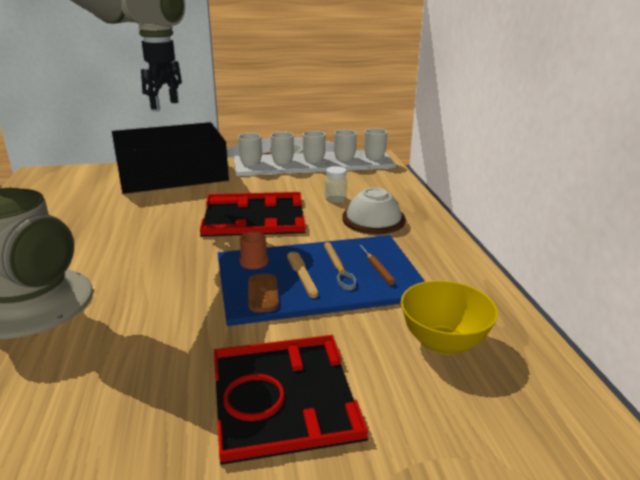

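```bash
cat > h.py <<'E'
import numpy as np,cv2
from rig import env,vision,spotter
def cam(n):
    c=vision.camera_info(n);R=cv2.Rodrigues(np.array(c['rvec']))[0];return c,R,np.array(c['tvec'])
def world(n,d,mask):
    c,R,t=cam(n); v,u=np.nonzero(mask&(d>0)); z=d[v,u]
    P=np.stack([(u-c['cx'])/c['fx']*z,(v-c['cy'])/c['fy']*z,z],1); return (P-t)@R
def plane(n,mask,h):  # intersect rays with z=h
    c,R,t=cam(n); v,u=np.nonzero(mask); D=np.stack([(u-c['cx'])/c['fx'],(v-c['cy'])/c['fy'],np.ones(len(u))],1)@R
    C=-R.T@t; return (C+D*((h-C[2])/D[:,2])[:,None])
def proj(n,P):
    c,R,t=cam(n); X=np.atleast_2d(P)@R.T+t; return np.stack([X[:,0]/X[:,2]*c['fx']+c['cx'],X[:,1]/X[:,2]*c['fy']+c['cy']],1)
E
python3 - <<'E'
from h import *
im,d=vision.get_image('top'); np.save('/tmp/im.npy',im);np.save('/tmp/d.npy',d)
vis=im[:,:,::-1].copy()
for q in ['throwing_tray','turning_tray','rib','knife','needle_tool','loop_tool','chuck','basin','fresh_pot','slip_jar']:
    r=spotter.trace('top',q)
    for k in r[:2]: print(q,round(k['score'],2),k['rect'])
    if not r: print(q,'none');continue
    m=r[0]['pixels']; np.save(f'/tmp/m_{q}.npy',m)
    W=world('top',d,m); P=W[:,:2]
    rect=cv2.minAreaRect((P*1000).astype(np.float32)); print('  n',len(P),'mean',W.mean(0).round(4),'zpct',np.percentile(W[:,2],[5,50,95]).round(4),'rect',np.round(rect[0],1),np.round(rect[1],1),round(rect[2],1))
E
```

```text
throwing_tray 0.77 [129.0, 257.4, 250.9, 388.7]
  n 13654 mean [0.4411 0.3245 0.008 ] zpct [0.002  0.0054 0.019 ] rect [443.1 326. ] [226.7 251.7] 84.9
turning_tray 0.82 [459.6, 263.7, 584.4, 371.6]
  n 11931 mean [ 0.446  -0.3324  0.0066] zpct [0.0016 0.0047 0.0192] rect [ 446.9 -334.3] [204.4 228.1] 1.7
rib 0.76 [359.4, 308.4, 418.6, 337.5]
rib 0.39 [460.0, 262.2, 581.7, 371.8]
  n 1685 mean [ 0.4362 -0.0675  0.0238] zpct [0.0207 0.0241 0.0267] rect [435.9 -67.8] [119.7  59.3] 86.5
knife 0.8 [311.5, 267.4, 402.0, 294.2]
  n 853 mean [ 0.5199 -0.0024  0.0238] zpct [0.0205 0.0238 0.0272] rect [519.6 -10.3] [ 24.8 172.7] 5.7
needle_tool 0.64 [315.7, 190.2, 388.0, 207.9]
  n 413 mean [ 0.6797 -0.023   0.0271] zpct [0.021  0.0278 0.0306] rect [679.  -4.] [ 17.  149.9] 8.6
loop_tool 0.82 [300.6, 237.5, 378.5, 249.6]
  n 485 mean [0.5951 0.0355 0.0282] zpct [0.0193 0.029  0.0323] rect [596.5  21.1] [ 23.2 154.6] 1.0
chuck 0.67 [307.2, 313.0, 336.1, 346.8]
  n 527 mean [0.4285 0.0573 0.0579] zpct [0.0171 0.0733 0.0773] rect [428.8  59.6] [55.4 62.2] 12.6
basin 0.69 [435.0, 124.8, 522.2, 205.4]
  n 5501 mean [ 0.7441 -0.2562  0.0341] zpct [0.0038 0.0303 0.0742] rect [ 735.6 -251.7] [169.7 167.7] 59.5
fresh_pot 0.65 [188.4, 140.6, 268.3, 217.6]
  n 4596 mean [0.7284 0.2401 0.0469] zpct [0.0101 0.0533 0.0766] rect [738.8 249.7] [158.5 158. ] 16.6
slip_jar 0.69 [125.0, 187.6, 172.8, 224.1]
  n 1157 mean [0.6681 0.3908 0.0645] zpct [0.0103 0.0821 0.0869] rect [686.7 406.5] [94.7 56.4] 29.0
```

```bash
cat > fit.py <<'E'
from h import *
from scipy.optimize import minimize
S=8
def render(n,parts,pose,z0,box):
    x,y,a=pose;c,s=np.cos(a),np.sin(a);R=np.array([[c,-s],[s,c]])
    u0,v0,u1,v1=box; M=np.zeros(((v1-v0)*S,(u1-u0)*S),np.uint8)
    for pts,zl,zh in parts:
        w=np.asarray(pts)@R.T+[x,y]
        Q=np.vstack([np.c_[w,np.full(len(w),z0+zl)],np.c_[w,np.full(len(w),z0+zh)]])
        p=(proj(n,Q)-[u0-.5,v0-.5])*S
        h=cv2.convexHull(p.astype(np.float32)); cv2.fillPoly(M,[np.round(h).astype(np.int32)],1)
    return cv2.resize(M.astype(np.float32),(u1-u0,v1-v0),interpolation=cv2.INTER_AREA)
def fit(n,mask,parts,z0,init):
    v,u=np.nonzero(mask); box=(u.min()-8,v.min()-8,u.max()+9,v.max()+9)
    m=mask[box[1]:box[3],box[0]:box[2]].astype(np.float32)
    f=lambda p:np.abs(render(n,parts,(p[0]/1000,p[1]/1000,p[2]/100),z0,box)-m).sum()/m.sum()
    best=None
    for a in init[2]:
        x0=np.array([init[0]*1000,init[1]*1000,a*100])
        r=minimize(f,x0,method='Nelder-Mead',options=dict(initial_simplex=x0+np.array([[0,0,0],[6,0,0],[0,6,0],[0,0,6]]),xatol=.05,fatol=1e-5,maxiter=300))
        r=minimize(f,r.x,method='Nelder-Mead',options=dict(initial_simplex=r.x+np.array([[1,1,1],[-2,0,0],[0,-2,0],[0,0,-3]]),xatol=.05,fatol=1e-5,maxiter=300))
        print('   ',a.__round__(2),round(r.fun,3),r.x.round(1))
        if best is None or r.fun<best.fun: best=r
    return best.x[0]/1000,best.x[1]/1000,np.degrees(best.x[2]/100),best.fun
def box(x0,x1,w): return [[x0,-w],[x1,-w],[x1,w],[x0,w]]
t=np.linspace(0,2*np.pi,60,endpoint=False);circ=np.c_[np.cos(t),np.sin(t)]
# rib: stadium-ish
ht=.03
rr=[]
th=np.linspace(-np.pi/2,np.pi/2,20)
rib=np.vstack([np.c_[.032+.0275*np.cos(th),.0275*np.sin(th)],np.c_[-.032-.0275*np.cos(th),-.0275*np.sin(th)]])
bl=np.vstack([np.c_[.0735+.0125*np.cos(th),.0125*np.sin(th)],[[.025,.0125],[.025,-.0125]]])
models={'rib':[(rib,0,.009)],'knife':[(box(-.09,.025,.009),0,.01),(bl,0,.007)],
'needle_tool':[(box(-.082,.022,.007),0,.014),(box(.022,.082,.0015),.0055,.0085)],
'loop_tool':[(box(-.09,.033,.008),0,.016),(np.c_[.062+.028*circ[:,0],.017*circ[:,1]],.0,.01)],
'chuck':[(circ*.03,0,.01),(circ*.027,.01,.06)],
'throwing_tray':[(box(-.125,.125,.1085),0,.02)],'turning_tray':[(box(-.1,.1,.1085),0,.02)]}
E
python3 - <<'E'
from fit import *
im=np.load('/tmp/im.npy').astype(int);d=np.load('/tmp/d.npy')
ok=(im[:,:,0]>im[:,:,2]-15)
vis=im.astype(np.uint8)[:,:,::-1].copy(); vis=cv2.resize(vis,None,fx=3,fy=3,interpolation=cv2.INTER_CUBIC)
H=np.pi/2
for q,a in [('rib',[-H+.06]),('knife',[H+.1,H-.1]),('needle_tool',[H+.15]),('loop_tool',[-H]),('chuck',[0.]),('throwing_tray',[-.09]),('turning_tray',[.03])]:
    m=np.load(f'/tmp/m_{q}.npy'); W=world('top',d,m).mean(0)
    if 'tray' not in q:
        k=cv2.dilate(m.astype(np.uint8),np.ones((15,15)))>0
        if q!='chuck': m=ok&k
        else: m=ok&(cv2.dilate(m.astype(np.uint8),np.ones((7,7)))>0)
        nn,lab,st,_=cv2.connectedComponentsWithStats(m.astype(np.uint8)); m=lab==1+np.argmax(st[1:,4])
        if q=='chuck' or q=='loop_tool':
            cs,_=cv2.findContours(m.astype(np.uint8),cv2.RETR_EXTERNAL,cv2.CHAIN_APPROX_NONE); z=np.zeros(m.shape,np.uint8); cv2.drawContours(z,cs,-1,1,-1); m=z>0
    z0=.0 if 'tray' in q else .015
    P=plane('top',m,z0+.008); c=cv2.minAreaRect((P[:,:2]*1000).astype(np.float32))[0]
    r=fit('top',m,models[q],z0,(c[0]/1000,c[1]/1000,a)); print(q,np.round(r,4))
    x,y,A,_=r;A=np.radians(A);R=np.array([[np.cos(A),-np.sin(A)],[np.sin(A),np.cos(A)]])
    for pts,zl,zh in models[q]:
        for zz,col in((zl,(255,255,0)),(zh,(0,255,0))):
            w=np.asarray(pts)@R.T+[x,y]; p=(proj('top',np.c_[w,np.full(len(w),z0+zz)])+.5)*3-.5
            cv2.polylines(vis,[np.round(p).astype(int)],True,col,1)
cv2.imwrite('pics/fitA.png',vis[480:1180,840:1290]); cv2.imwrite('pics/fitB.png',np.hstack([vis[740:1190,370:770],vis[740:1190,1360:1760]]))
s=env.observe(); p=s['position'];print(proj('side',[p,p-[0,0,.02]]))
vis=cv2.imread('pics/side0.png'); cv2.imwrite('pics/grip.png',cv2.resize(vis[20:140,100:230],None,fx=4,fy=4,interpolation=cv2.INTER_NEAREST))
E
```

```text
-1.51 0.091 [ 436.1  -67.2 -162.9]
rib [ 4.36100e-01 -6.72000e-02 -9.33453e+01  9.09000e-02]
    1.67 0.065 [520.   -6.6 169.6]
    1.47 0.065 [519.9  -6.6 169.5]
knife [ 5.19900e-01 -6.60000e-03  9.71151e+01  6.45000e-02]
    1.72 0.186 [676.5   5.  171.7]
needle_tool [6.76500e-01 5.00000e-03 9.83815e+01 1.85700e-01]
    -1.57 0.357 [ 598.3    4.6 -148.6]
loop_tool [ 5.98300e-01  4.60000e-03 -8.51231e+01  3.57100e-01]
    0.0 0.033 [426.9  59.2   2.6]
chuck [0.4269 0.0592 1.518  0.0331]
    -0.09 0.027 [443.9 323.1  -8.5]
throwing_tray [ 0.4439  0.3231 -4.8505  0.0266]
    0.03 0.023 [ 447.7 -329.2    3.4]
turning_tray [ 0.4477 -0.3292  1.9591  0.023 ]
[[165.79179731 111.31726906]
 [166.73528488 119.01795954]]
```

View pics/fitA.png

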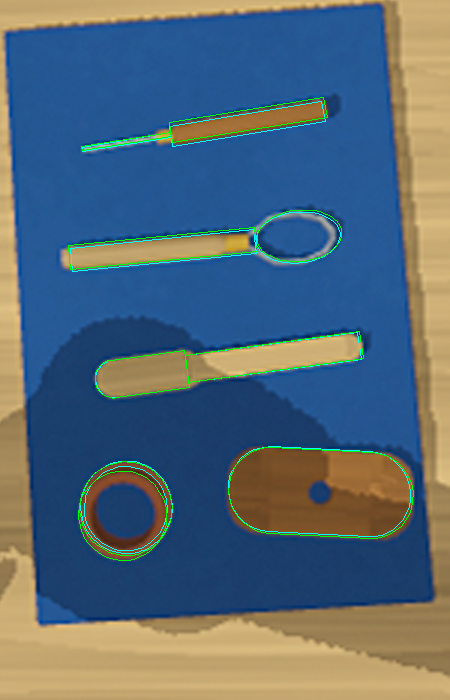

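View pics/fitB.png

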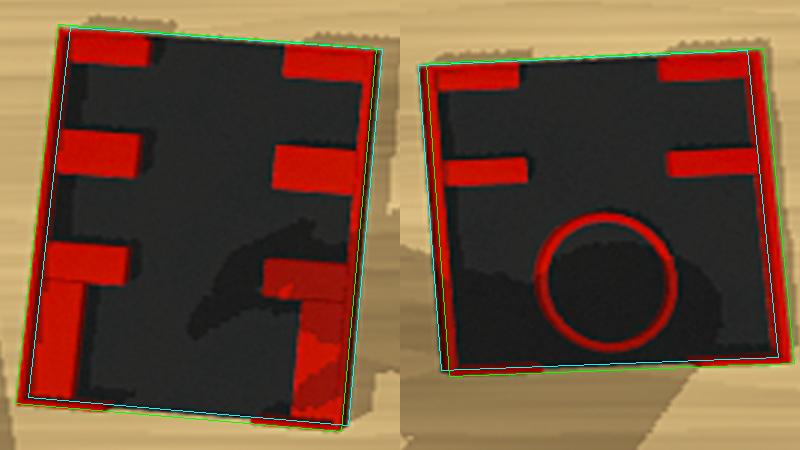

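View pics/grip.png

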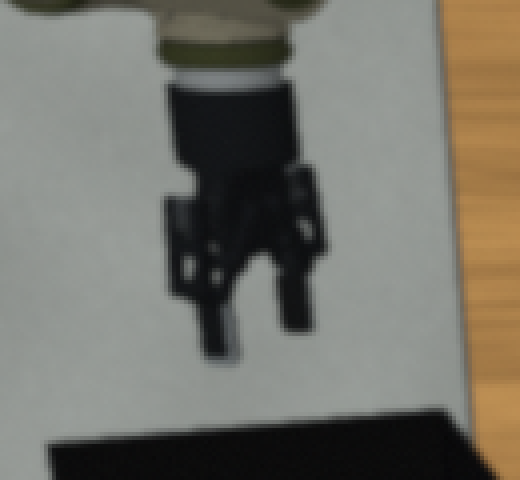

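```bash
cat > pl.py <<'E'
import sys,json
from h import *
# usage: pl.py yaw x,y,z x,y,z ...  (waypoints, yaw of tool y at each: x,y,z,yaw)
s=env.observe();p=np.array(s['position']);R=np.array(s['tool_rot']);yaw=np.degrees(np.arctan2(R[1,1],R[0,1]))
print('t',round(s['time_s'],2),'p',p.round(4),'yaw',round(yaw,2),'tilt',R[:2,2].round(4),'F',np.round(s['ft_force'],1),'w',round(s['grip_width'],4))
for a in sys.argv[1:]:
    v=[float(k) for k in a.split(',')];t=np.array(v[:3]);ty=v[3];vm=v[4] if len(v)>4 else .036
    dy=ty-yaw;L=np.linalg.norm(t-p);n=max(int(np.ceil(L/vm)),int(np.ceil(abs(dy)/8.2)),1)
    w=np.ones(n)
    if n>=2: w=np.ones(n+1);w[0]=w[-1]=.5;n+=1
    w/=w.sum();c=yaw;cur=p.copy();goal=p.copy();rows=[]
    for k in w:
        goal=goal+(t-p)*k;d=goal-cur;r=np.radians(c)
        Y=np.array([np.cos(r),np.sin(r),0]);X=np.array([-np.sin(r),np.cos(r),0])
        loc=np.round(np.array([d@X,d@Y,-d[2]])/.04,2);rz=round(-np.radians(ty-yaw)*k/.15,2)
        rows.append([*map(float,loc),0,0,float(rz)]);cur=cur+.04*(X*loc[0]+Y*loc[1]-np.array([0,0,loc[2]]));c-=np.degrees(rz*.15)
    print(a,n);print(json.dumps(rows).replace(' ',''),'maxabs',np.abs(rows).max())
    p=cur;yaw=c
E
python3 pl.py .4361,-.0672,.08,-3.3,.04 .4361,-.0672,.0135,-3.3,.025
```

```text
t 0.65 p [0.2426 0.4936 0.2313] yaw 63.83 tilt [-0.  0.] F [-0.2 -0.3  0. ] w 0.0855
.4361,-.0672,.08,-3.3,.04 17
[[-0.33,-0.33,0.12,0,0,0.24],[-0.68,-0.63,0.23,0,0,0.49],[-0.72,-0.57,0.24,0,0,0.49],[-0.77,-0.52,0.24,0,0,0.49],[-0.8,-0.47,0.23,0,0,0.49],[-0.84,-0.4,0.24,0,0,0.49],[-0.86,-0.35,0.24,0,0,0.49],[-0.88,-0.27,0.23,0,0,0.49],[-0.91,-0.22,0.24,0,0,0.49],[-0.91,-0.14,0.24,0,0,0.49],[-0.92,-0.08,0.23,0,0,0.49],[-0.93,-0.01,0.24,0,0,0.49],[-0.93,0.06,0.24,0,0,0.49],[-0.91,0.12,0.23,0,0,0.49],[-0.91,0.2,0.24,0,0,0.49],[-0.89,0.26,0.24,0,0,0.49],[-0.44,0.16,0.11,0,0,0.24]] maxabs 0.93
.4361,-.0672,.0135,-3.3,.025 4
[[0.0,-0.0,0.28,0,0,-0.0],[0.0,-0.0,0.55,0,0,-0.01],[0.0,-0.0,0.56,0,0,-0.01],[0.0,-0.0,0.28,0,0,-0.0]] maxabs 0.56
```

jog_arm(
  plan=[
    [[-0.33,-0.33,0.12,0,0,0.24],[-0.68,-0.63,0.23,0,0,0.49],[-0.72,-0.57,0.24,0,0,0.49],[-0.77,-0.52,0.24,0,0,0.49],[-0.8,-0.47,0.23,0,0,0.49],[-0.84,-0.4,0.24,0,0,0.49],[-0.86,-0.35,0.24,0,0,0.49],[-0.88,-0.27,0.23,0,0,0.49],[-0.91,-0.22,0.24,0,0,0.49],[-0.91,-0.14,0.24,0,0,0.49]],
  ],
  grip=0.65,
  squeeze=30,
)

```text
time_s: 1.65
position: [0.3579, 0.1593, 0.1412]
tool_rot: [[-0.402, 0.916, 0.001], [0.916, 0.402, 0.0], [-0.0, 0.001, -1.0]]
ft_force: [0.8, 1.4, -0.4]
grip_width: 0.0703
```

jog_arm(
  plan=[
    [[-0.92,-0.08,0.23,0,0,0.49],[-0.93,-0.01,0.24,0,0,0.49],[-0.93,0.06,0.24,0,0,0.49],[-0.91,0.12,0.23,0,0,0.49],[-0.91,0.2,0.24,0,0,0.49],[-0.89,0.26,0.24,0,0,0.49],[-0.44,0.16,0.11,0,0,0.24],[0,0,0,0,0,0],[0,0,0,0,0,0]],
  ],
)

```text
time_s: 2.55
position: [0.4359, -0.0671, 0.0801]
tool_rot: [[0.06, 0.998, -0.0], [0.998, -0.06, 0.0], [0.0, -0.0, -1.0]]
ft_force: [0.2, -0.0, -0.1]
grip_width: 0.0703
```

```bash
python3 pl.py .4361,-.0672,.0135,-3.3,.025
python3 - <<'E'
from h import *
im,d=vision.get_image('wrist');cv2.imwrite('pics/w1.png',im[:,:,::-1])
m=spotter.trace('wrist','rib')
if m:
    m=m[0]; P=plane('wrist',m['pixels'],.024); print(m['score'],m['rect'],P.mean(0),cv2.minAreaRect((P[:,:2]*1000).astype(np.float32)))
print(proj('wrist',[[.4361,-.0672,.024]]))
E
```

```text
t 2.55 p [ 0.4359 -0.0671  0.0801] yaw -3.45 tilt [-0.0005  0.0004] F [ 0.2 -0.  -0.1] w 0.0703
.4361,-.0672,.0135,-3.3,.025 4
[[-0.0,0.0,0.28,0,0,-0.0],[-0.0,0.0,0.55,0,0,-0.01],[-0.0,0.0,0.56,0,0,-0.01],[-0.0,0.01,0.28,0,0,-0.0]] maxabs 0.56
0.73 [214.9, 0.0, 348.8, 55.3] [0.42766511 0.04037948 0.024     ] ((427.31500244140625, 38.452110290527344), (19.833019256591797, 55.4484977722168), 86.63585662841797)
[[316.1546961  258.08016471]]
```

View pics/w1.png

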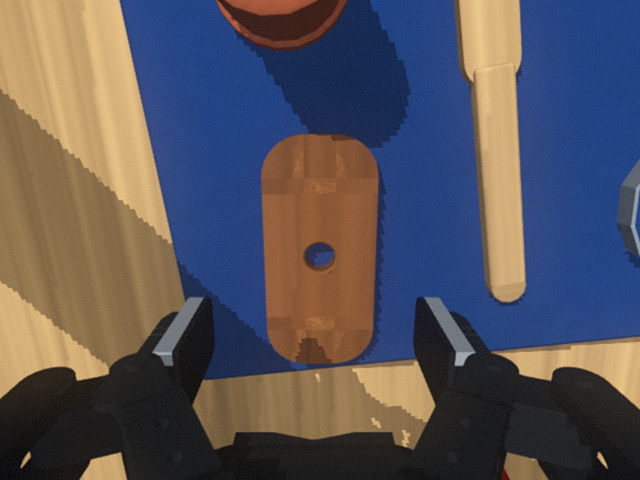

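The hole sits at (319,256), against a predicted (316,258), and the rib is aligned between the jaws. Descending.

jog_arm(
  plan=[
    [[0,0,0.28,0,0,0],[0,0,0.55,0,0,0],[0,0,0.56,0,0,0],[0,0.01,0.28,0,0,0],[0,0,0,0,0,0],[0,0,0,0,0,0]],
  ],
)

```text
time_s: 3.25
position: [0.4367, -0.0668, 0.0139]
tool_rot: [[0.059, 0.998, 0.0], [0.998, -0.059, -0.0], [-0.0, 0.0, -1.0]]
ft_force: [-0.0, -0.7, 0.1]
grip_width: 0.0706
```

jog_arm(
  plan=[
    [[0,0,0,0,0,0],[0,0,0,0,0,0],[0,0,0,0,0,0],[0,0,0,0,0,0],[0,0,0,0,0,0],[0,0,0,0,0,0]],
  ],
  grip=-1,
  squeeze=30,
)

```text
time_s: 3.85
position: [0.437, -0.0672, 0.0144]
tool_rot: [[0.06, 0.998, 0.002], [0.998, -0.06, -0.001], [-0.0, 0.002, -1.0]]
ft_force: [-0.5, 2.8, 5.6]
grip_width: 0.0539
```

```bash
python3 pl.py .4359,-.067,.13,-3.4,.03  .3642,.3299,.13,-4.85 .3642,.3299,.003,-4.85,.03
```

```text
t 3.85 p [ 0.437  -0.0672  0.0144] yaw -3.45 tilt [ 0.0019 -0.0005] F [-0.5  2.8  5.6] w 0.0539
.4359,-.067,.13,-3.4,.03 5
[[0.0,-0.0,-0.36,0,0,-0.0],[0.0,-0.01,-0.72,0,0,-0.0],[0.0,-0.01,-0.73,0,0,-0.0],[0.0,-0.0,-0.72,0,0,-0.0],[0.0,-0.01,-0.36,0,0,-0.0]] maxabs 0.73
.3642,.3299,.13,-4.85 13
[[0.41,-0.1,-0.0,0,0,0.01],[0.81,-0.2,-0.0,0,0,0.01],[0.82,-0.2,-0.0,0,0,0.01],[0.82,-0.2,-0.0,0,0,0.01],[0.81,-0.21,-0.0,0,0,0.01],[0.82,-0.2,-0.0,0,0,0.01],[0.81,-0.21,-0.0,0,0,0.01],[0.82,-0.2,-0.0,0,0,0.01],[0.81,-0.21,-0.0,0,0,0.01],[0.82,-0.21,-0.0,0,0,0.01],[0.81,-0.21,-0.0,0,0,0.01],[0.81,-0.21,-0.0,0,0,0.01],[0.41,-0.11,-0.0,0,0,0.01]] maxabs 0.82
.3642,.3299,.003,-4.85,.03 6
[[-0.0,-0.0,0.32,0,0,0.0],[-0.0,-0.0,0.63,0,0,0.01],[-0.0,-0.0,0.64,0,0,0.01],[-0.0,-0.0,0.63,0,0,0.01],[-0.0,-0.0,0.64,0,0,0.01],[-0.0,-0.0,0.31,0,0,0.0]] maxabs 0.64
```

jog_arm(
  plan=[
    [[0,0,-0.36,0,0,0],[0,-0.01,-0.72,0,0,0],[0,-0.01,-0.73,0,0,0],[0,0,-0.72,0,0,0],[0,-0.01,-0.36,0,0,0]],
  ],
)

```text
time_s: 4.35
position: [0.436, -0.0674, 0.1318]
tool_rot: [[0.06, 0.998, 0.004], [0.998, -0.06, -0.002], [-0.002, 0.004, -1.0]]
ft_force: [-0.8, -0.2, -0.4]
grip_width: 0.0542
```

jog_arm(
  plan=[
    [[0.41,-0.1,0,0,0,0.01],[0.81,-0.2,0,0,0,0.01],[0.82,-0.2,0,0,0,0.01],[0.82,-0.2,0,0,0,0.01],[0.81,-0.21,0,0,0,0.01],[0.82,-0.2,0,0,0,0.01],[0.81,-0.21,0,0,0,0.01],[0.82,-0.2,0,0,0,0.01],[0.81,-0.21,0,0,0,0.01],[0.82,-0.21,0,0,0,0.01]],
  ],
)

```text
time_s: 5.35
position: [0.3783, 0.2487, 0.1297]
tool_rot: [[0.075, 0.997, 0.001], [0.997, -0.075, 0.0], [0.0, 0.001, -1.0]]
ft_force: [0.9, -0.7, -0.0]
grip_width: 0.054
```

jog_arm(
  plan=[
    [[0.81,-0.21,0,0,0,0.01],[0.81,-0.21,0,0,0,0.01],[0.41,-0.11,0,0,0,0.01],[0,0,0,0,0,0],[0,0,0,0,0,0]],
  ],
)

```text
time_s: 5.85
position: [0.3637, 0.3296, 0.1292]
tool_rot: [[0.079, 0.997, 0.0], [0.997, -0.079, -0.0], [-0.0, 0.0, -1.0]]
ft_force: [0.5, -0.4, -1.2]
grip_width: 0.054
```

```bash
python3 - <<'E'
from h import *
im,d=vision.get_image('wrist');cv2.imwrite('pics/w2.png',im[:,:,::-1])
T=np.array([.4439,.3231]);a=np.radians(-4.85);R=np.array([[np.cos(a),-np.sin(a)],[np.sin(a),np.cos(a)]])
v=im[:,:,::-1].copy()
for X,Y,h in [(-.118,-.0735,.014),(-.042,-.0735,.014),(-.042,.0735,.014),(-.118,.0735,.014),(-.08,0,.004)]:
    p=proj('wrist',[[*(T+R@[X,Y]),h]])[0];print(p.round());cv2.circle(v,tuple(int(k) for k in p),4,(0,255,0),-1)
cv2.imwrite('pics/w2.png',v)
E
python3 pl.py .3642,.3299,.02,-4.85,.03 .3642,.3299,.005,-4.85,.008
```

```text
[258. 329.]
[371. 330.]
[382. 102.]
[250. 101.]
[315. 220.]
t 5.9 p [0.3639 0.3292 0.1292] yaw -4.59 tilt [ 0.0002 -0.0001] F [ 0.4 -0.4 -0.2] w 0.0538
.3642,.3299,.02,-4.85,.03 5
[[0.0,0.0,0.34,0,0,0.0],[0.01,0.0,0.68,0,0,0.01],[0.0,0.0,0.69,0,0,0.01],[0.01,0.0,0.68,0,0,0.01],[-0.0,0.01,0.34,0,0,0.0]] maxabs 0.69
.3642,.3299,.005,-4.85,.008 3
[[-0.0,-0.0,0.09,0,0,0.0],[-0.0,-0.0,0.19,0,0,0.0],[-0.0,-0.0,0.1,0,0,0.0]] maxabs 0.19
```

View pics/w2.png

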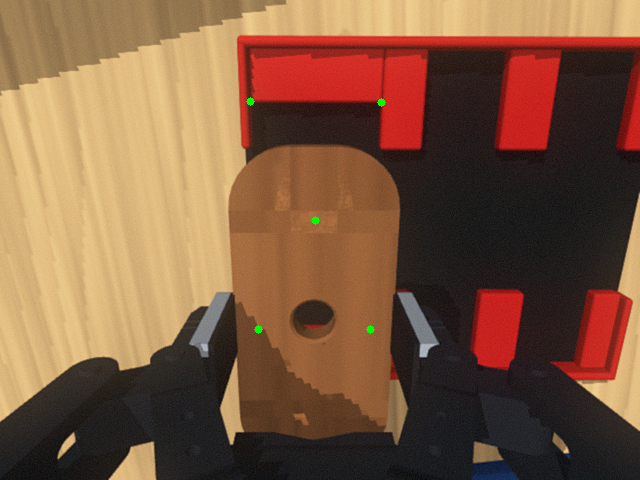

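Bay corners project exactly on the visible ones (250,101) and (382,102), and the rib is held centred. Lowering.

jog_arm(
  plan=[
    [[0,0,0.34,0,0,0],[0.01,0,0.68,0,0,0.01],[0,0,0.69,0,0,0.01],[0.01,0,0.68,0,0,0.01],[0,0.01,0.34,0,0,0],[0,0,0.09,0,0,0],[0,0,0.19,0,0,0],[0,0,0.1,0,0,0],[0,0,0,0,0,0],[0,0,0,0,0,0]],
  ],
)

```text
time_s: 6.9
position: [0.3646, 0.3306, 0.005]
tool_rot: [[0.084, 0.996, 0.001], [0.996, -0.084, 0.0], [0.0, 0.001, -1.0]]
ft_force: [-0.5, 0.9, -0.7]
grip_width: 0.0538
```

jog_arm(
  plan=[
    [[0,0,0,0,0,0],[0,0,0,0,0,0],[0,0,0,0,0,0],[0,0,0,0,0,0],[0,0,-0.3,0,0,0],[0,0,-0.8,0,0,0],[0,0,-0.9,0,0,0],[0,0,-0.8,0,0,0],[0,0,-0.3,0,0,0]],
  ],
  grip=0.6,
)

```text
time_s: 7.8
position: [0.3652, 0.3311, 0.1315]
tool_rot: [[0.084, 0.996, 0.004], [0.996, -0.084, 0.002], [0.003, 0.004, -1.0]]
ft_force: [-0.2, 0.5, 0.5]
grip_width: 0.0682
```

```bash
python3 - <<'E'
from h import *
im,d=vision.get_image('wrist');cv2.imwrite('pics/w3.png',im[:,:,::-1])
E
python3 pl.py .5218,-.0215,.12,7.1,.04 .5218,-.0215,.0175,7.1,.025
```

```text
t 7.85 p [0.3655 0.3312 0.132 ] yaw -4.83 tilt [0.0052 0.0028] F [1.1 0.5 2.4] w 0.0679
.5218,-.0215,.12,7.1,.04 11
[[-0.42,0.23,0.02,0,0,-0.07],[-0.85,0.46,0.03,0,0,-0.14],[-0.86,0.43,0.03,0,0,-0.14],[-0.87,0.42,0.03,0,0,-0.14],[-0.88,0.4,0.03,0,0,-0.14],[-0.89,0.38,0.03,0,0,-0.14],[-0.89,0.37,0.03,0,0,-0.14],[-0.9,0.34,0.03,0,0,-0.14],[-0.91,0.33,0.03,0,0,-0.14],[-0.91,0.3,0.03,0,0,-0.14],[-0.46,0.15,0.01,0,0,-0.07]] maxabs 0.91
.5218,-.0215,.0175,7.1,.025 6
[[-0.0,-0.0,0.26,0,0,0.0],[-0.0,-0.0,0.51,0,0,0.0],[-0.0,-0.0,0.51,0,0,0.0],[-0.0,-0.0,0.51,0,0,0.0],[-0.0,-0.0,0.52,0,0,0.0],[-0.0,-0.0,0.25,0,0,0.0]] maxabs 0.52
```

View pics/w3.png

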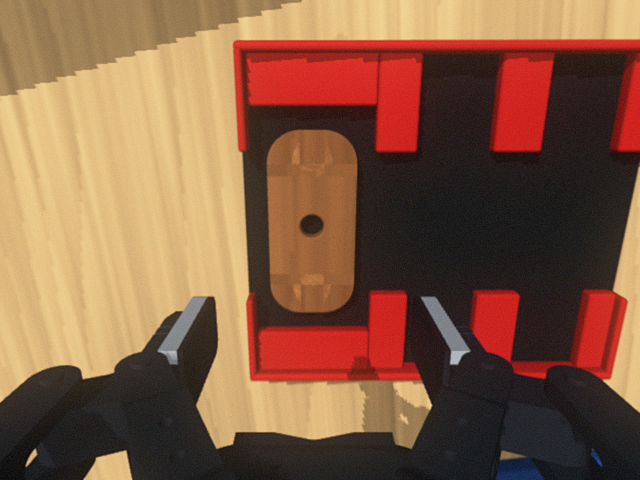

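The rib lies flat and centred in the broad bay, with its hole at (312,226). Next is the knife.

jog_arm(
  plan=[
    [[-0.42,0.23,0.02,0,0,-0.07],[-0.85,0.46,0.03,0,0,-0.14],[-0.86,0.43,0.03,0,0,-0.14],[-0.87,0.42,0.03,0,0,-0.14],[-0.88,0.4,0.03,0,0,-0.14],[-0.89,0.38,0.03,0,0,-0.14],[-0.89,0.37,0.03,0,0,-0.14],[-0.9,0.34,0.03,0,0,-0.14],[-0.91,0.33,0.03,0,0,-0.14],[-0.91,0.3,0.03,0,0,-0.14]],
  ],
  grip=0,
)

```text
time_s: 8.85
position: [0.5129, -0.006, 0.1161]
tool_rot: [[-0.115, 0.993, -0.001], [0.993, 0.115, 0.0], [0.0, -0.001, -1.0]]
ft_force: [0.3, 0.8, -0.3]
grip_width: 0.0424
```

jog_arm(
  plan=[
    [[-0.46,0.15,0.01,0,0,-0.07],[0,0,0,0,0,0],[0,0,0,0,0,0],[0,0,0,0,0,0]],
  ],
)

```text
time_s: 9.25
position: [0.5202, -0.0209, 0.1163]
tool_rot: [[-0.126, 0.992, -0.001], [0.992, 0.126, 0.0], [0.001, -0.001, -1.0]]
ft_force: [-0.1, 0.7, -0.7]
grip_width: 0.0424
```

```bash
python3 - <<'E'
from h import *
im,d=vision.get_image('wrist')
v=im[:,:,::-1].copy()
def ax(x,y,a,t,h): return [x+t*np.cos(np.radians(a)),y+t*np.sin(np.radians(a)),h]
for o in [(.5199,-.0066,97.1,[-.09,-.015,.025,.086],.025),(.6765,.005,98.4,[-.082,-.025,.022,.082],.025),(.598,.0075,-85.1,[-.09,-.015,.018,.033,.09],.025)]:
    for t in o[3]:
        p=proj('wrist',[ax(*o[:3],t,o[4])])[0];cv2.circle(v,tuple(int(k) for k in p),3,(0,255,0),-1)
cv2.imwrite('pics/w4.png',v)
E
python3 pl.py .5218,-.0215,.0175,7.1,.025
```

```text
t 9.3 p [ 0.5203 -0.0209  0.1164] yaw 7.26 tilt [-0.0006  0.0003] F [ 0.4 -0.4  0.5] w 0.0428
.5218,-.0215,.0175,7.1,.025 5
[[-0.0,0.0,0.31,0,0,0.0],[-0.01,0.01,0.62,0,0,0.0],[-0.0,0.01,0.62,0,0,0.0],[-0.01,0.01,0.61,0,0,0.0],[0.0,0.01,0.31,0,0,0.0]] maxabs 0.62
```

View pics/w4.png

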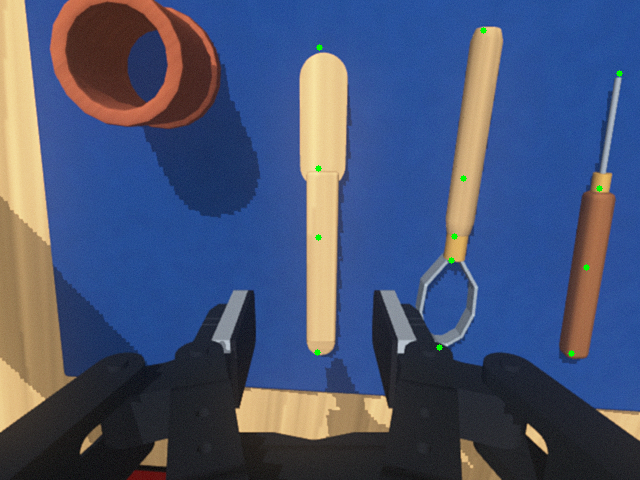

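All the fitted points fall on the tools; the loop tool handle is about 3 mm further in +x than my points. Descending on the knife.

jog_arm(
  plan=[
    [[0,0.01,0.31,0,0,0],[-0.01,0.02,0.62,0,0,0],[0,0.02,0.62,0,0,0],[-0.01,0.01,0.61,0,0,0],[0,0.01,0.31,0,0,0],[0,0,0,0,0,0],[0,0,0,0,0,0]],
  ],
)

```text
time_s: 10.0
position: [0.5241, -0.0222, 0.0184]
tool_rot: [[-0.126, 0.992, 0.001], [0.992, 0.126, -0.0], [-0.0, 0.001, -1.0]]
ft_force: [0.1, -0.0, -0.4]
grip_width: 0.0427
```

jog_arm(
  plan=[
    [[0,0,0,0,0,0],[0,0,0,0,0,0],[0,0,0,0,0,0],[0,0,0,0,0,0],[0,0,0,0,0,0],[0,0,0,0,0,0]],
  ],
  grip=-1,
)

```text
time_s: 10.6
position: [0.5242, -0.0225, 0.0189]
tool_rot: [[-0.125, 0.992, 0.002], [0.992, 0.125, -0.0], [-0.001, 0.002, -1.0]]
ft_force: [-0.2, 1.3, 5.8]
grip_width: 0.0168
```

```bash
python3 pl.py .522,-.0215,.13,7.1,.03 .4478,.3097,.13,-4.85
```

```text
t 10.6 p [ 0.5242 -0.0225  0.0189] yaw 7.18 tilt [ 0.002  -0.0004] F [-0.2  1.3  5.8] w 0.0168
.522,-.0215,.13,7.1,.03 5
[[0.0,-0.01,-0.35,0,0,0.0],[0.01,-0.01,-0.69,0,0,0.0],[0.01,-0.01,-0.7,0,0,0.0],[0.01,-0.02,-0.69,0,0,0.0],[0.0,-0.0,-0.35,0,0,0.0]] maxabs 0.7
.4478,.3097,.13,-4.85 11
[[0.42,-0.04,0.0,0,0,0.07],[0.85,-0.09,0.0,0,0,0.14],[0.84,-0.11,0.0,0,0,0.14],[0.84,-0.12,0.0,0,0,0.14],[0.83,-0.14,0.0,0,0,0.14],[0.84,-0.16,0.0,0,0,0.14],[0.83,-0.18,0.0,0,0,0.14],[0.82,-0.2,0.0,0,0,0.14],[0.83,-0.21,0.0,0,0,0.14],[0.81,-0.23,0.0,0,0,0.14],[0.41,-0.12,0.0,0,0,0.07]] maxabs 0.85
```

jog_arm(
  plan=[
    [[0,-0.01,-0.35,0,0,0],[0.01,-0.01,-0.69,0,0,0],[0.01,-0.01,-0.7,0,0,0],[0.01,-0.02,-0.69,0,0,0],[0,0,-0.35,0,0,0]],
  ],
)

```text
time_s: 11.1
position: [0.5221, -0.0217, 0.1317]
tool_rot: [[-0.125, 0.992, 0.004], [0.992, 0.125, -0.001], [-0.001, 0.004, -1.0]]
ft_force: [0.6, 0.6, -0.6]
grip_width: 0.017
```

jog_arm(
  plan=[
    [[0.42,-0.04,0,0,0,0.07],[0.85,-0.09,0,0,0,0.14],[0.84,-0.11,0,0,0,0.14],[0.84,-0.12,0,0,0,0.14],[0.83,-0.14,0,0,0,0.14],[0.84,-0.16,0,0,0,0.14],[0.83,-0.18,0,0,0,0.14],[0.82,-0.2,0,0,0,0.14],[0.83,-0.21,0,0,0,0.14],[0.81,-0.23,0,0,0,0.14]],
  ],
)

```text
time_s: 12.1
position: [0.4504, 0.2944, 0.1294]
tool_rot: [[0.075, 0.997, 0.001], [0.997, -0.075, 0.0], [0.0, 0.001, -1.0]]
ft_force: [-0.2, 0.3, -0.0]
grip_width: 0.0171
```

jog_arm(
  plan=[
    [[0.41,-0.12,0,0,0,0.07],[0,0,0,0,0,0],[0,0,0,0,0,0]],
  ],
)

```text
time_s: 12.4
position: [0.4473, 0.3095, 0.1291]
tool_rot: [[0.084, 0.997, 0.0], [0.997, -0.084, -0.0], [-0.0, 0.0, -1.0]]
ft_force: [0.2, 0.4, -1.4]
grip_width: 0.0171
```

```bash
python3 - <<'E'
from h import *
im,d=vision.get_image('wrist');cv2.imwrite('pics/w5.png',im[:,:,::-1])
E
python3 pl.py .4478,.3097,.03,-4.85,.03 .4478,.3097,.0085,-4.85,.008
```

```text
t 12.45 p [0.4475 0.3091 0.1291] yaw -4.85 tilt [ 0.0002 -0.0002] F [ 0.4 -0.1 -0.4] w 0.017
.4478,.3097,.03,-4.85,.03 5
[[0.0,0.0,0.31,0,0,-0.0],[0.01,0.0,0.62,0,0,-0.0],[-0.0,0.0,0.62,0,0,-0.0],[0.0,0.01,0.62,0,0,-0.0],[0.01,-0.0,0.31,0,0,-0.0]] maxabs 0.62
.4478,.3097,.0085,-4.85,.008 4
[[-0.0,-0.0,0.09,0,0,-0.0],[-0.0,-0.0,0.18,0,0,-0.0],[-0.0,-0.0,0.17,0,0,-0.0],[-0.0,-0.0,0.09,0,0,-0.0]] maxabs 0.18
```

View pics/w5.png

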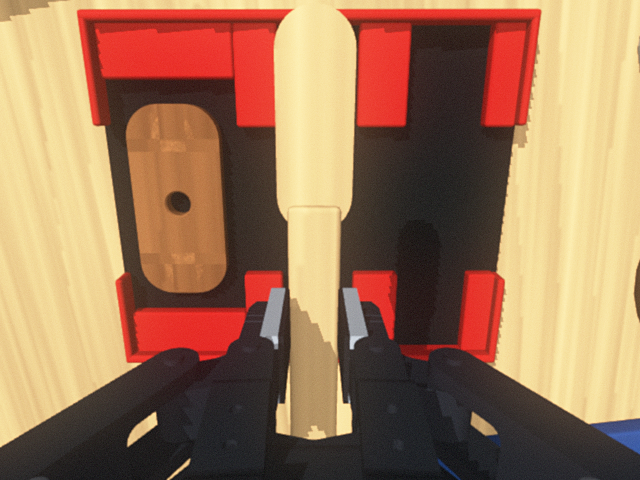

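The knife is straight and over the middle slot (between 275 and 358 px). Lowering and releasing it.

jog_arm(
  plan=[
    [[0,0,0.31,0,0,0],[0.01,0,0.62,0,0,0],[0,0,0.62,0,0,0],[0,0.01,0.62,0,0,0],[0.01,0,0.4,0,0,0],[0,0,0.18,0,0,0],[0,0,0.17,0,0,0],[0,0,0.09,0,0,0],[0,0,0,0,0,0],[0,0,0,0,0,0]],
  ],
)

```text
time_s: 13.45
position: [0.4481, 0.3106, 0.0091]
tool_rot: [[0.084, 0.996, 0.001], [0.996, -0.084, 0.0], [0.0, 0.001, -1.0]]
ft_force: [-0.1, 0.4, -1.0]
grip_width: 0.0172
```

jog_arm(
  plan=[
    [[0,0,0,0,0,0],[0,0,0,0,0,0],[0,0,0,0,0,0],[0,0,0,0,0,0],[0,0,-0.3,0,0,0],[0,0,-0.8,0,0,0],[0,0,-0.9,0,0,0],[0,0,-0.8,0,0,0],[0,0,-0.3,0,0,0]],
  ],
  grip=-0.05,
)

```text
time_s: 14.35
position: [0.4487, 0.311, 0.1364]
tool_rot: [[0.084, 0.996, 0.005], [0.996, -0.084, 0.002], [0.003, 0.005, -1.0]]
ft_force: [-0.2, 1.1, -0.2]
grip_width: 0.0405
```

```bash
python3 - <<'E'
from h import *
im,d=vision.get_image('wrist');cv2.imwrite('pics/w6.png',im[:,:,::-1])
E
python3 pl.py .680,-.0197,.12,8.4,.038
```

```text
t 14.4 p [0.4489 0.3111 0.1366] yaw -4.83 tilt [0.0059 0.0024] F [0.8 0.1 1.7] w 0.0405
.680,-.0197,.12,8.4,.038 12
[[-0.35,0.29,0.02,0,0,-0.07],[-0.71,0.58,0.04,0,0,-0.14],[-0.73,0.57,0.03,0,0,-0.14],[-0.73,0.55,0.04,0,0,-0.14],[-0.75,0.53,0.04,0,0,-0.14],[-0.75,0.52,0.04,0,0,-0.14],[-0.77,0.5,0.04,0,0,-0.14],[-0.78,0.48,0.03,0,0,-0.14],[-0.79,0.47,0.04,0,0,-0.14],[-0.8,0.45,0.04,0,0,-0.14],[-0.8,0.44,0.04,0,0,-0.14],[-0.41,0.21,0.02,0,0,-0.07]] maxabs 0.8
```

View pics/w6.png

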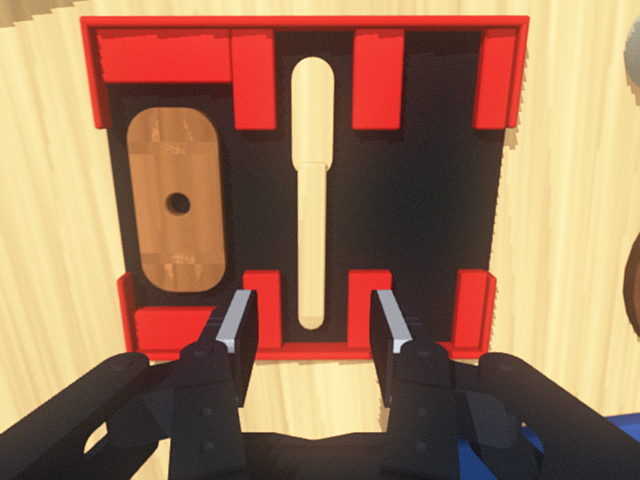

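The knife lies flat in the middle slot, from (312,58) to (311,330). Next is the needle tool.

jog_arm(
  plan=[
    [[-0.35,0.29,0.02,0,0,-0.07],[-0.71,0.58,0.04,0,0,-0.14],[-0.73,0.57,0.03,0,0,-0.14],[-0.73,0.55,0.04,0,0,-0.14],[-0.75,0.53,0.04,0,0,-0.14],[-0.75,0.52,0.04,0,0,-0.14],[-0.77,0.5,0.04,0,0,-0.14],[-0.78,0.48,0.03,0,0,-0.14],[-0.79,0.47,0.04,0,0,-0.14],[-0.8,0.45,0.04,0,0,-0.14]],
  ],
)

```text
time_s: 15.4
position: [0.6474, 0.0233, 0.1168]
tool_rot: [[-0.115, 0.993, -0.002], [0.993, 0.115, 0.0], [0.001, -0.002, -1.0]]
ft_force: [0.3, 0.3, -0.8]
grip_width: 0.0406
```

jog_arm(
  plan=[
    [[-0.8,0.44,0.04,0,0,-0.14],[-0.41,0.21,0.02,0,0,-0.07],[0,0,0,0,0,0],[0,0,0,0,0,0],[0,0,0,0,0,0]],
  ],
)

```text
time_s: 15.9
position: [0.6782, -0.0191, 0.1154]
tool_rot: [[-0.147, 0.989, -0.001], [0.989, 0.147, 0.0], [0.001, -0.001, -1.0]]
ft_force: [-0.7, 0.7, 0.4]
grip_width: 0.0406
```

```bash
python3 - <<'E'
from h import *
im,d=vision.get_image('wrist')
v=im[:,:,::-1].copy()
def ax(x,y,a,t,h): return [x+t*np.cos(np.radians(a)),y+t*np.sin(np.radians(a)),h]
for o in [(.6765,.005,98.4,[-.082,-.025,.022,.082],.029),(.601,.0075,-85.7,[-.09,-.015,.018,.033,.09],.025)]:
    for t in o[3]:
        p=proj('wrist',[ax(*o[:3],t,o[4])])[0];cv2.circle(v,tuple(int(k) for k in p),3,(0,255,0),-1)
cv2.imwrite('pics/w7.png',v)
E
python3 pl.py .680,-.0197,.0195,8.4,.025
```

```text
t 15.95 p [ 0.6783 -0.019   0.1157] yaw 8.46 tilt [-0.0006  0.0003] F [0.5 0.2 0.7] w 0.0407
.680,-.0197,.0195,8.4,.025 5
[[-0.0,0.0,0.3,0,0,0.0],[-0.01,0.01,0.6,0,0,0.0],[-0.0,0.01,0.6,0,0,0.0],[-0.01,0.01,0.6,0,0,0.0],[-0.0,0.01,0.3,0,0,0.0]] maxabs 0.6
```

View pics/w7.png

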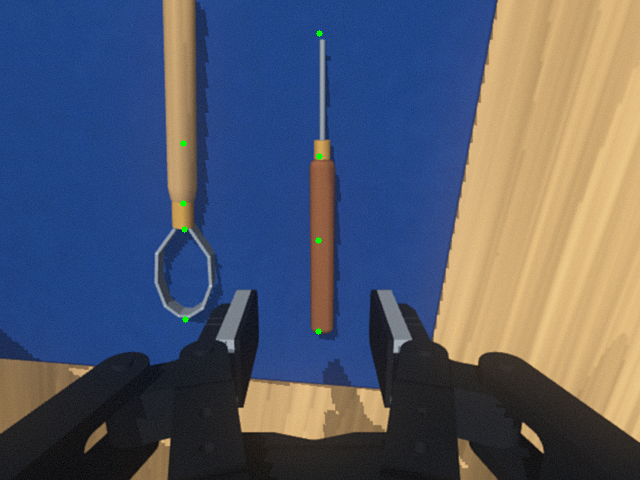

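The needle tool is centred between the jaws, with its handle at (322,240). Descending.

jog_arm(
  plan=[
    [[0,0,0.3,0,0,0],[-0.01,0.02,0.6,0,0,0],[0,0.02,0.6,0,0,0],[-0.01,0.01,0.6,0,0,0],[0,0.01,0.3,0,0,0],[0,0,0,0,0,0],[0,0,0,0,0,0]],
  ],
)

```text
time_s: 16.65
position: [0.6817, -0.0205, 0.0204]
tool_rot: [[-0.146, 0.989, 0.001], [0.989, 0.146, -0.0], [-0.0, 0.001, -1.0]]
ft_force: [0.5, 0.1, -0.3]
grip_width: 0.0406
```

jog_arm(
  plan=[
    [[0,0,0,0,0,0],[0,0,0,0,0,0],[0,0,0,0,0,0],[0,0,0,0,0,0],[0,0,0,0,0,0],[0,0,0,0,0,0]],
  ],
  grip=-1,
)

```text
time_s: 17.25
position: [0.6819, -0.0207, 0.0211]
tool_rot: [[-0.146, 0.989, 0.002], [0.989, 0.146, -0.0], [-0.001, 0.002, -1.0]]
ft_force: [-1.0, 0.5, 5.2]
grip_width: 0.013
```

```bash
python3 pl.py .68,-.0197,.13,8.4,.03 .5215,.2914,.13,-4.85
```

```text
t 17.25 p [ 0.6819 -0.0207  0.0211] yaw 8.39 tilt [ 0.0021 -0.0003] F [-1.   0.5  5.2] w 0.013
.68,-.0197,.13,8.4,.03 5
[[0.0,-0.01,-0.34,0,0,-0.0],[0.01,-0.01,-0.68,0,0,-0.0],[0.01,-0.01,-0.68,0,0,-0.0],[0.01,-0.01,-0.68,0,0,-0.0],[0.0,-0.0,-0.34,0,0,-0.0]] maxabs 0.68
.5215,.2914,.13,-4.85 11
[[0.41,-0.14,-0.0,0,0,0.08],[0.83,-0.29,-0.0,0,0,0.15],[0.82,-0.31,-0.0,0,0,0.15],[0.81,-0.32,-0.0,0,0,0.15],[0.8,-0.34,-0.0,0,0,0.15],[0.79,-0.37,-0.0,0,0,0.15],[0.79,-0.38,-0.0,0,0,0.15],[0.78,-0.39,-0.0,0,0,0.15],[0.77,-0.42,-0.0,0,0,0.15],[0.76,-0.43,-0.0,0,0,0.15],[0.37,-0.22,-0.0,0,0,0.08]] maxabs 0.83
```

jog_arm(
  plan=[
    [[0,-0.01,-0.34,0,0,0],[0.01,-0.01,-0.68,0,0,0],[0.01,-0.01,-0.68,0,0,0],[0.01,-0.01,-0.68,0,0,0],[0,0,-0.34,0,0,0]],
  ],
)

```text
time_s: 17.75
position: [0.6802, -0.0198, 0.132]
tool_rot: [[-0.146, 0.989, 0.004], [0.989, 0.146, -0.001], [-0.001, 0.004, -1.0]]
ft_force: [0.5, 0.1, -0.7]
grip_width: 0.0128
```

jog_arm(
  plan=[
    [[0.41,-0.14,0,0,0,0.08],[0.83,-0.29,0,0,0,0.15],[0.82,-0.31,0,0,0,0.15],[0.81,-0.32,0,0,0,0.15],[0.8,-0.34,0,0,0,0.15],[0.79,-0.37,0,0,0,0.15],[0.79,-0.38,0,0,0,0.15],[0.78,-0.39,0,0,0,0.15],[0.77,-0.42,0,0,0,0.15],[0.76,-0.43,0,0,0,0.15]],
  ],
)

```text
time_s: 18.75
position: [0.5278, 0.2772, 0.1285]
tool_rot: [[0.069, 0.998, -0.001], [0.998, -0.069, -0.0], [-0.0, -0.001, -1.0]]
ft_force: [0.6, -0.4, 0.2]
grip_width: 0.0128
```

jog_arm(
  plan=[
    [[0.37,-0.22,0,0,0,0.08],[0,0,0,0,0,0],[0,0,0,0,0,0]],
  ],
)

```text
time_s: 19.05
position: [0.5211, 0.2912, 0.1284]
tool_rot: [[0.079, 0.997, -0.0], [0.997, -0.079, -0.0], [-0.0, -0.0, -1.0]]
ft_force: [0.0, 0.1, 0.5]
grip_width: 0.0133
```

```bash
python3 - <<'E'
from h import *
im,d=vision.get_image('wrist');cv2.imwrite('pics/w8.png',im[:,:,::-1])
E
python3 pl.py .5215,.2914,.03,-4.85,.03 .5215,.2914,.010,-4.85,.008
```

```text
t 19.1 p [0.5214 0.2908 0.1285] yaw -4.6 tilt [-0.0001 -0.0003] F [-0.9 -0.3  0.4] w 0.0131
.5215,.2914,.03,-4.85,.03 5
[[0.0,0.0,0.31,0,0,0.0],[0.01,0.0,0.61,0,0,0.01],[-0.0,0.0,0.62,0,0,0.01],[0.0,0.0,0.61,0,0,0.01],[0.01,0.0,0.31,0,0,0.0]] maxabs 0.62
.5215,.2914,.010,-4.85,.008 4
[[-0.0,0.0,0.08,0,0,-0.0],[-0.0,0.0,0.17,0,0,-0.0],[-0.0,0.0,0.17,0,0,-0.0],[-0.0,0.0,0.08,0,0,-0.0]] maxabs 0.17
```

View pics/w8.png

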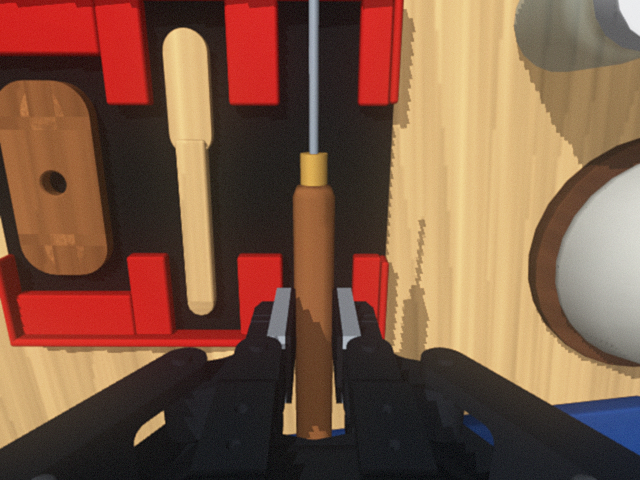

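The needle tool is aligned over the outer slot (its needle at 314 px, between bolsters at 280 and 360). Lowering.

jog_arm(
  plan=[
    [[0,0,0.31,0,0,0],[0.01,0,0.61,0,0,0.01],[0,0,0.62,0,0,0.01],[0,0,0.61,0,0,0.01],[0.01,0,0.4,0,0,0],[0,0,0.17,0,0,0],[0,0,0.16,0,0,0],[0,0,0.08,0,0,0],[0,0,0,0,0,0],[0,0,0,0,0,0]],
  ],
)

```text
time_s: 20.1
position: [0.5214, 0.2923, 0.0106]
tool_rot: [[0.084, 0.996, 0.001], [0.996, -0.084, 0.0], [0.0, 0.001, -1.0]]
ft_force: [0.8, 0.2, 0.1]
grip_width: 0.0128
```

jog_arm(
  plan=[
    [[0,0,0,0,0,0],[0,0,0,0,0,0],[0,0,0,0,0,0],[0,0,0,0,0,0],[0,0,-0.3,0,0,0],[0,0,-0.8,0,0,0],[0,0,-0.9,0,0,0],[0,0,-0.8,0,0,0],[0,0,-0.3,0,0,0]],
  ],
  grip=-0.05,
)

```text
time_s: 21.0
position: [0.5222, 0.2927, 0.1383]
tool_rot: [[0.084, 0.996, 0.006], [0.996, -0.084, 0.002], [0.002, 0.006, -1.0]]
ft_force: [0.7, -0.4, 0.1]
grip_width: 0.0405
```

```bash
python3 - <<'E'
from h import *
im,d=vision.get_image('wrist');cv2.imwrite('pics/w9.png',im[:,:,::-1])
E
python3 pl.py .599,.0225,.12,4.3,.038
```

```text
t 21.05 p [0.5223 0.2927 0.1384] yaw -4.83 tilt [0.0062 0.002 ] F [0.4 0.7 0.7] w 0.0409
.599,.0225,.12,4.3,.038 9
[[-0.41,0.16,0.03,0,0,-0.07],[-0.82,0.3,0.06,0,0,-0.13],[-0.83,0.28,0.05,0,0,-0.13],[-0.84,0.27,0.06,0,0,-0.13],[-0.84,0.25,0.06,0,0,-0.13],[-0.85,0.24,0.06,0,0,-0.13],[-0.85,0.22,0.05,0,0,-0.13],[-0.85,0.2,0.06,0,0,-0.13],[-0.43,0.1,0.03,0,0,-0.07]] maxabs 0.85
```

View pics/w9.png

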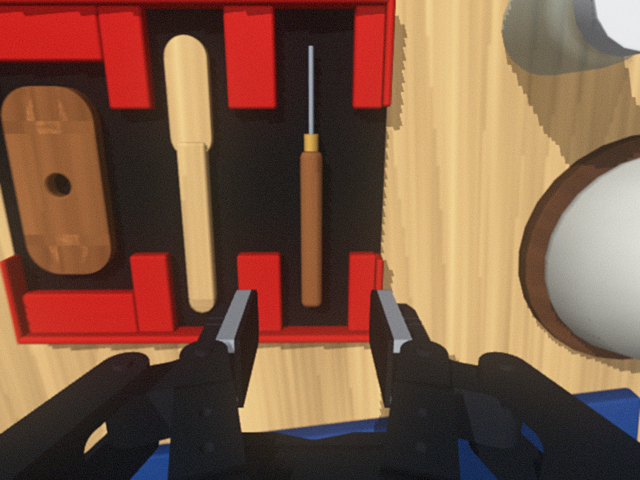

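All three pieces are in the throwing tray. Next is the loop tool.

jog_arm(
  plan=[
    [[-0.41,0.16,0.03,0,0,-0.07],[-0.82,0.3,0.06,0,0,-0.13],[-0.83,0.28,0.05,0,0,-0.13],[-0.84,0.27,0.06,0,0,-0.13],[-0.84,0.25,0.06,0,0,-0.13],[-0.85,0.24,0.06,0,0,-0.13],[-0.85,0.22,0.05,0,0,-0.13],[-0.85,0.2,0.06,0,0,-0.13],[-0.43,0.1,0.03,0,0,-0.07]],
  ],
)

```text
time_s: 21.95
position: [0.5979, 0.0194, 0.1142]
tool_rot: [[-0.071, 0.997, -0.002], [0.997, 0.071, -0.0], [0.0, -0.002, -1.0]]
ft_force: [-0.7, 0.5, 0.0]
grip_width: 0.0406
```

jog_arm(
  plan=[
    [[0,0,0,0,0,0],[0,0,0,0,0,0],[0,0,0,0,0,0]],
  ],
)

```text
time_s: 22.25
position: [0.5975, 0.0231, 0.1153]
tool_rot: [[-0.074, 0.997, -0.001], [0.997, 0.074, 0.0], [0.0, -0.001, -1.0]]
ft_force: [-0.4, -0.4, 0.3]
grip_width: 0.0402
```

```bash
python3 - <<'E'
from h import *
im,d=vision.get_image('wrist')
v=im[:,:,::-1].copy()
def ax(x,y,a,t,h): return [x+t*np.cos(np.radians(a)),y+t*np.sin(np.radians(a)),h]
for o in [(.600,.0075,-85.7,[-.09,-.015,.018,.033,.09],.025)]:
    for t in o[3]:
        p=proj('wrist',[ax(*o[:3],t,o[4])])[0];cv2.circle(v,tuple(int(k) for k in p),3,(0,255,0),-1)
cv2.imwrite('pics/w10.png',v)
E
python3 pl.py .599,.0225,.0205,4.3,.025
```

```text
t 22.3 p [0.5976 0.0232 0.1155] yaw 4.25 tilt [-0.0006  0.0002] F [-0.6  0.7 -0.2] w 0.0408
.599,.0225,.0205,4.3,.025 5
[[-0.0,0.0,0.3,0,0,-0.0],[-0.01,0.01,0.59,0,0,-0.0],[-0.0,0.01,0.59,0,0,-0.0],[-0.01,0.01,0.6,0,0,-0.0],[0.0,0.0,0.3,0,0,-0.0]] maxabs 0.6
```

View pics/w10.png

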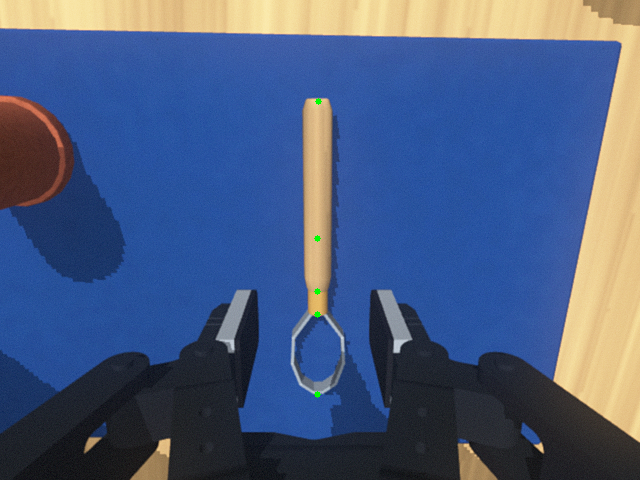

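The loop tool is on the jaw axis, with its handle at (317,238). Descending.

jog_arm(
  plan=[
    [[0,0,0.3,0,0,0],[-0.01,0.01,0.59,0,0,0],[0,0.01,0.59,0,0,0],[-0.01,0.01,0.6,0,0,0],[0,0,0.3,0,0,0],[0,0,0,0,0,0],[0,0,0,0,0,0]],
  ],
)

```text
time_s: 23.0
position: [0.5995, 0.0215, 0.021]
tool_rot: [[-0.073, 0.997, 0.001], [0.997, 0.073, -0.0], [-0.0, 0.001, -1.0]]
ft_force: [0.5, 1.1, -0.4]
grip_width: 0.0407
```

jog_arm(
  plan=[
    [[0,0,0,0,0,0],[0,0,0,0,0,0],[0,0,0,0,0,0],[0,0,0,0,0,0],[0,0,0,0,0,0],[0,0,0,0,0,0]],
  ],
  grip=-1,
)

```text
time_s: 23.6
position: [0.5997, 0.0213, 0.0217]
tool_rot: [[-0.073, 0.997, 0.002], [0.997, 0.073, -0.0], [-0.0, 0.002, -1.0]]
ft_force: [-1.7, 0.7, 6.2]
grip_width: 0.0147
```

```bash
python3 pl.py .599,.0225,.13,4.3,.03 .5072,-.3122,.13,1.96
```

```text
t 23.6 p [0.5997 0.0213 0.0217] yaw 4.19 tilt [ 0.0019 -0.0003] F [-1.7  0.7  6.2] w 0.0147
.599,.0225,.13,4.3,.03 5
[[0.0,-0.0,-0.34,0,0,-0.0],[0.01,-0.01,-0.68,0,0,-0.0],[0.01,-0.0,-0.67,0,0,-0.0],[0.01,-0.0,-0.68,0,0,-0.0],[0.0,-0.01,-0.34,0,0,-0.0]] maxabs 0.68
.5072,-.3122,.13,1.96 11
[[-0.41,-0.14,0.0,0,0,0.01],[-0.82,-0.29,0.0,0,0,0.03],[-0.82,-0.29,0.0,0,0,0.03],[-0.82,-0.28,0.0,0,0,0.03],[-0.82,-0.28,0.0,0,0,0.03],[-0.82,-0.27,0.0,0,0,0.03],[-0.83,-0.27,0.0,0,0,0.03],[-0.82,-0.27,0.0,0,0,0.03],[-0.83,-0.26,0.0,0,0,0.03],[-0.83,-0.26,0.0,0,0,0.03],[-0.41,-0.12,0.0,0,0,0.01]] maxabs 0.83
```

jog_arm(
  plan=[
    [[0,0,-0.34,0,0,0],[0.01,-0.01,-0.68,0,0,0],[0.01,0,-0.67,0,0,0],[0.01,0,-0.68,0,0,0],[0,-0.01,-0.34,0,0,0]],
  ],
)

```text
time_s: 24.1
position: [0.599, 0.0224, 0.1324]
tool_rot: [[-0.073, 0.997, 0.004], [0.997, 0.073, -0.001], [-0.001, 0.004, -1.0]]
ft_force: [-0.9, -0.1, -0.8]
grip_width: 0.0148
```

jog_arm(
  plan=[
    [[-0.41,-0.14,0,0,0,0.01],[-0.82,-0.29,0,0,0,0.03],[-0.82,-0.29,0,0,0,0.03],[-0.82,-0.28,0,0,0,0.03],[-0.82,-0.28,0,0,0,0.03],[-0.82,-0.27,0,0,0,0.03],[-0.83,-0.27,0,0,0,0.03],[-0.82,-0.27,0,0,0,0.03],[-0.83,-0.26,0,0,0,0.03],[-0.83,-0.26,0,0,0,0.03]],
  ],
)

```text
time_s: 25.1
position: [0.5096, -0.2974, 0.1285]
tool_rot: [[-0.03, 1.0, -0.001], [1.0, 0.03, 0.001], [0.001, -0.001, -1.0]]
ft_force: [0.9, -0.3, -0.9]
grip_width: 0.0144
```

jog_arm(
  plan=[
    [[-0.41,-0.12,0,0,0,0.01],[0,0,0,0,0,0],[0,0,0,0,0,0]],
  ],
)

```text
time_s: 25.4
position: [0.5065, -0.3116, 0.1286]
tool_rot: [[-0.029, 1.0, -0.001], [1.0, 0.029, 0.001], [0.001, -0.001, -1.0]]
ft_force: [-0.2, 0.0, -0.6]
grip_width: 0.0145
```

```bash
python3 - <<'E'
from h import *
im,d=vision.get_image('wrist');v=im[:,:,::-1].copy()
T=np.array([.4477,-.3292]);a=np.radians(1.96);R=np.array([[np.cos(a),-np.sin(a)],[np.sin(a),np.cos(a)]])
for X,Y,h in [(.083,-.046,.014),(.037,-.046,.014),(.037,.046,.014),(.083,.046,.014),(-.006,0,.0125),(-.045,.039,.0125)]:
    p=proj('wrist',[[*(T+R@[X,Y]),h]])[0];cv2.circle(v,tuple(int(k) for k in p),4,(0,255,0),-1)
cv2.imwrite('pics/w11.png',v)
E
python3 pl.py .5072,-.3122,.03,1.96,.03 .5072,-.3122,.0108,1.96,.008
```

```text
t 25.45 p [ 0.5068 -0.3111  0.1287] yaw 1.73 tilt [-0.0004  0.0008] F [ 0.3  0.1 -1.1] w 0.0143
.5072,-.3122,.03,1.96,.03 5
[[-0.0,0.0,0.31,0,0,-0.0],[-0.01,0.0,0.62,0,0,-0.01],[-0.01,0.01,0.61,0,0,-0.01],[-0.0,-0.0,0.62,0,0,-0.01],[-0.01,-0.0,0.31,0,0,-0.0]] maxabs 0.62
.5072,-.3122,.0108,1.96,.008 4
[[0.0,-0.0,0.08,0,0,0.0],[0.0,-0.0,0.16,0,0,0.0],[0.0,-0.0,0.16,0,0,0.0],[0.0,-0.0,0.08,0,0,0.0]] maxabs 0.16
```

View pics/w11.png

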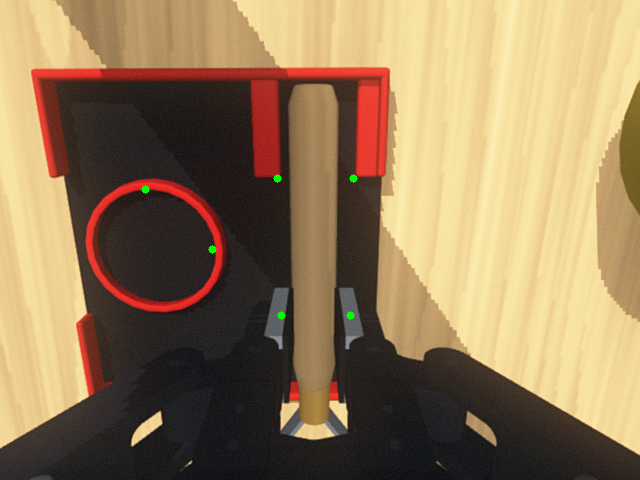

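The slot corners show about 3 px (2 mm) to +x of my prediction, so I'm shifting by that and lowering.

jog_arm(
  plan=[
    [[0,0.01,0.31,0,0,0],[-0.01,0.02,0.62,0,0,-0.01],[-0.01,0.01,0.61,0,0,-0.01],[0,0,0.62,0,0,-0.01],[-0.01,0,0.39,0,0,0],[0,0,0.16,0,0,0],[0,0,0.16,0,0,0],[0,0,0.08,0,0,0],[0,0,0,0,0,0],[0,0,0,0,0,0]],
  ],
)

```text
time_s: 26.45
position: [0.5087, -0.3134, 0.0115]
tool_rot: [[-0.034, 0.999, 0.001], [0.999, 0.034, -0.001], [-0.001, 0.001, -1.0]]
ft_force: [0.4, -0.1, -0.8]
grip_width: 0.0145
```

jog_arm(
  plan=[
    [[0,0,0,0,0,0],[0,0,0,0,0,0],[0,0,0,0,0,0],[0,0,0,0,0,0],[0,0,-0.3,0,0,0],[0,0,-0.8,0,0,0],[0,0,-0.9,0,0,0],[0,0,-0.8,0,0,0],[0,0,-0.3,0,0,0],[0,0,0,0,0,0]],
  ],
  grip=-0.05,
)

```text
time_s: 27.45
position: [0.5089, -0.3137, 0.1369]
tool_rot: [[-0.034, 0.999, 0.003], [0.999, 0.034, -0.003], [-0.003, 0.003, -1.0]]
ft_force: [-0.3, -0.1, -0.4]
grip_width: 0.0407
```

Run:
```python
from h import *
im,d=vision.get_image('wrist');v=im[:,:,::-1].copy()
red=((im[:,:,0].astype(int)>110)&(im[:,:,1]<70)&(im[:,:,2]<70))
n,l,st,c=cv2.connectedComponentsWithStats(red.astype(np.uint8))
for k in range(1,n):
    if st[k,4]>800: print(st[k],c[k].round())
    x,y,w,h,ar=st[k]
    if ar>800 and w>100 and 0.8<w/h<1.25:
        cs,_=cv2.findContours((l==k).astype(np.uint8),cv2.RETR_EXTERNAL,cv2.CHAIN_APPROX_NONE); e=cv2.fitEllipse(max(cs,key=len)); print(e)
        cv2.ellipse(v,e,(0,255,0),1)
        q=np.zeros((480,640),bool);q[int(round(e[0][1])),int(round(e[0][0]))]=1
        for hh in(.004,.0125):print(hh,plane('wrist',q,hh))
cv2.imwrite('pics/w12.png',v)
im,d=vision.get_image('top');cv2.imwrite('pics/t2.png',im[:,:,::-1])
```

```text
[   35    64   347   107 10052] [237. 104.]
[  86  172  135  130 3752] [155. 235.]
((153.9873046875, 236.5176544189453), (126.85028839111328, 137.34095764160156), 121.30406951904297)
0.004 [[ 0.40070884 -0.32918054  0.004     ]]
0.0125 [[ 0.40394181 -0.32650186  0.0125    ]]
[ 248  302  123   86 5205] [312. 353.]
```

View pics/w12.png

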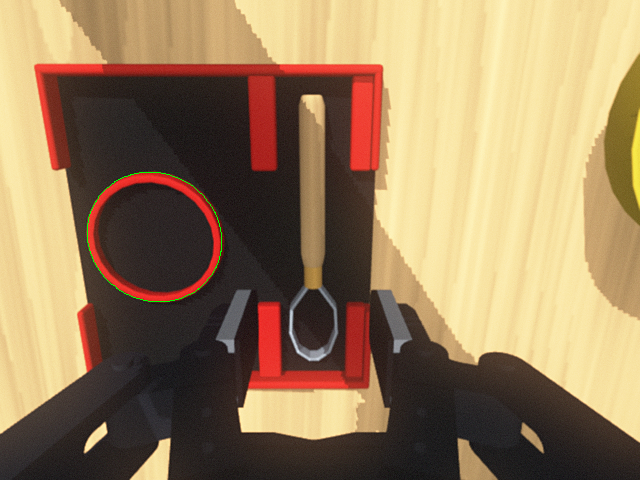

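The loop tool lies in its slot. The ring centre comes out at about (0.4035, -0.329). Next is the chuck.

```bash
python3 pl.py .4269,.0592,.135,1.96,.038
```

```text
t 27.55 p [ 0.5081 -0.3129  0.1339] yaw 1.95 tilt [-0.0013  0.0012] F [-0.4  0.4 -0.4] w 0.0407
.4269,.0592,.135,1.96,.038 12
[[0.43,-0.08,-0.0,0,0,-0.0],[0.85,-0.15,-0.0,0,0,-0.0],[0.85,-0.16,-0.01,0,0,-0.0],[0.85,-0.15,0.0,0,0,-0.0],[0.85,-0.16,-0.0,0,0,-0.0],[0.85,-0.16,-0.0,0,0,-0.0],[0.85,-0.15,-0.01,0,0,-0.0],[0.86,-0.16,0.0,0,0,-0.0],[0.85,-0.15,-0.0,0,0,-0.0],[0.85,-0.16,-0.0,0,0,-0.0],[0.85,-0.15,-0.01,0,0,-0.0],[0.43,-0.08,0.0,0,0,-0.0]] maxabs 0.86
```

View pics/t2.png

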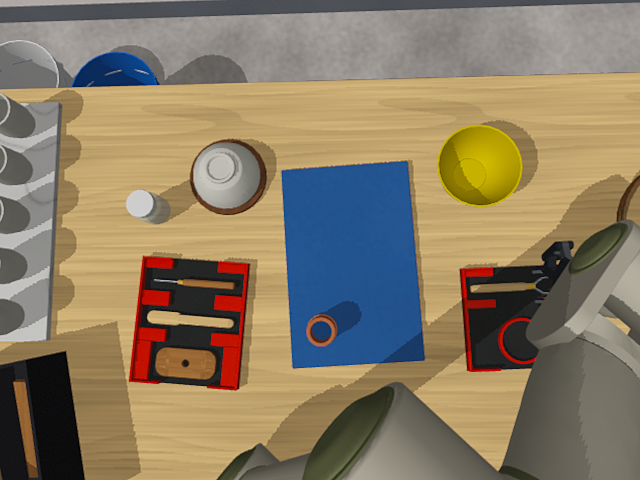

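The top view shows the throwing tray complete, the bystanders where they were and the chuck still standing at (322,329).

jog_arm(
  plan=[
    [[0.43,-0.08,0,0,0,0],[0.85,-0.15,0,0,0,0],[0.85,-0.16,0,0,0,0],[0.85,-0.15,0,0,0,0],[0.85,-0.16,0,0,0,0],[0.85,-0.16,0,0,0,0],[0.85,-0.15,0,0,0,0],[0.86,-0.16,0,0,0,0],[0.85,-0.15,0,0,0,0],[0.85,-0.16,0,0,0,0]],
  ],
  grip=0.76,
)

```text
time_s: 28.55
position: [0.4371, 0.0095, 0.1335]
tool_rot: [[-0.034, 0.999, -0.003], [0.999, 0.034, 0.001], [0.001, -0.003, -1.0]]
ft_force: [-0.0, -0.3, -1.0]
grip_width: 0.0748
```

jog_arm(
  plan=[
    [[0.85,-0.15,0,0,0,0],[0.43,-0.08,0,0,0,0],[0,0,0,0,0,0],[0,0,0,0,0,0],[0,0,0,0,0,0]],
  ],
)

```text
time_s: 29.05
position: [0.4275, 0.0582, 0.1344]
tool_rot: [[-0.033, 0.999, -0.001], [0.999, 0.033, 0.0], [0.0, -0.001, -1.0]]
ft_force: [-0.0, 0.1, -0.6]
grip_width: 0.0748
```

```bash
python3 - <<'E'
from fit import *
im,d=vision.get_image('wrist');v=im[:,:,::-1].copy()
a=np.linspace(0,2*np.pi,40)
for r,h,c in((.027,.075,(0,255,0)),(.03,.015,(255,255,0))):
    p=proj('wrist',np.c_[.4269+r*np.cos(a),.0592+r*np.sin(a),np.full(40,h)]);cv2.polylines(v,[p.round().astype(int)],True,c,1)
cv2.imwrite('pics/w13.png',v)
E
python3 pl.py .4269,.0592,.036,1.96,.025
```

```text
t 29.1 p [0.4275 0.0582 0.1345] yaw 1.88 tilt [-0.0009  0.    ] F [-0.3 -0.7 -0.1] w 0.0749
.4269,.0592,.036,1.96,.025 5
[[0.0,-0.0,0.31,0,0,-0.0],[0.01,-0.01,0.61,0,0,-0.0],[0.01,0.0,0.62,0,0,-0.0],[0.0,-0.0,0.61,0,0,-0.0],[0.01,-0.0,0.31,0,0,-0.0]] maxabs 0.62
```

View pics/w13.png

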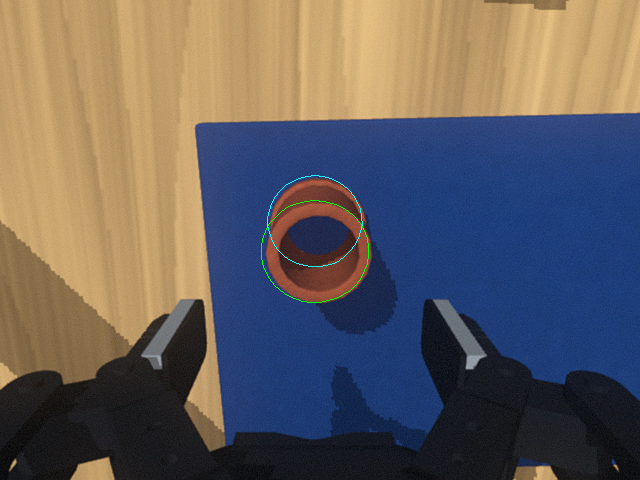

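The chuck matches the overlay to within 2 mm. Descending around it.

jog_arm(
  plan=[
    [[0,0,0.31,0,0,0],[0.01,0,0.61,0,0,0],[0.01,0,0.62,0,0,0],[0,0,0.61,0,0,0],[0,0,0.31,0,0,0],[0,0,0,0,0,0],[0,0,0,0,0,0]],
  ],
)

```text
time_s: 29.8
position: [0.4277, 0.0592, 0.0367]
tool_rot: [[-0.033, 0.999, 0.0], [0.999, 0.033, -0.0], [-0.0, 0.0, -1.0]]
ft_force: [-0.1, -0.1, -0.1]
grip_width: 0.0751
```

jog_arm(
  plan=[
    [[0,0,0,0,0,0],[0,0,0,0,0,0],[0,0,0,0,0,0],[0,0,0,0,0,0],[0,0,0,0,0,0],[0,0,0,0,0,0]],
  ],
  grip=-1,
  squeeze=35,
)

```text
time_s: 30.4
position: [0.428, 0.0595, 0.0376]
tool_rot: [[-0.034, 0.999, 0.002], [0.999, 0.034, -0.001], [-0.001, 0.002, -1.0]]
ft_force: [-0.1, -2.2, 5.2]
grip_width: 0.0534
```

```bash
python3 pl.py .4275,.0585,.13,1.96,.03 .4035,-.329,.13,1.96,.034
```

```text
t 30.4 p [0.428  0.0595 0.0376] yaw 1.95 tilt [ 0.0023 -0.0006] F [-0.1 -2.2  5.2] w 0.0534
.4275,.0585,.13,1.96,.03 5
[[-0.0,-0.0,-0.29,0,0,-0.0],[-0.01,-0.0,-0.58,0,0,-0.0],[-0.01,-0.01,-0.57,0,0,-0.0],[-0.0,-0.0,-0.58,0,0,-0.0],[-0.01,-0.0,-0.29,0,0,-0.0]] maxabs 0.58
.4035,-.329,.13,1.96,.034 13
[[-0.4,-0.04,-0.0,0,0,-0.0],[-0.81,-0.08,-0.0,0,0,-0.0],[-0.8,-0.07,-0.0,0,0,-0.0],[-0.81,-0.08,-0.0,0,0,-0.0],[-0.8,-0.08,-0.0,0,0,-0.0],[-0.81,-0.08,-0.0,0,0,-0.0],[-0.8,-0.07,-0.0,0,0,-0.0],[-0.81,-0.08,-0.0,0,0,-0.0],[-0.8,-0.08,-0.0,0,0,-0.0],[-0.81,-0.08,-0.0,0,0,-0.0],[-0.8,-0.08,-0.0,0,0,-0.0],[-0.8,-0.07,-0.0,0,0,-0.0],[-0.41,-0.04,-0.0,0,0,-0.0]] maxabs 0.81
```

jog_arm(
  plan=[
    [[0,0,-0.29,0,0,0],[-0.01,0,-0.58,0,0,0],[-0.01,-0.01,-0.57,0,0,0],[0,0,-0.58,0,0,0],[-0.01,0,-0.29,0,0,0]],
  ],
)

```text
time_s: 30.9
position: [0.4275, 0.0585, 0.1312]
tool_rot: [[-0.034, 0.999, 0.003], [0.999, 0.034, -0.0], [-0.001, 0.003, -1.0]]
ft_force: [1.0, 0.2, -0.8]
grip_width: 0.0534
```

jog_arm(
  plan=[
    [[-0.4,-0.04,0,0,0,0],[-0.81,-0.08,0,0,0,0],[-0.8,-0.07,0,0,0,0],[-0.81,-0.08,0,0,0,0],[-0.8,-0.08,0,0,0,0],[-0.81,-0.08,0,0,0,0],[-0.8,-0.07,0,0,0,0],[-0.81,-0.08,0,0,0,0],[-0.8,-0.08,0,0,0,0],[-0.81,-0.08,0,0,0,0]],
  ],
)

```text
time_s: 31.9
position: [0.4075, -0.2496, 0.1295]
tool_rot: [[-0.034, 0.999, 0.001], [0.999, 0.034, -0.001], [-0.001, 0.001, -1.0]]
ft_force: [0.9, -0.8, -1.8]
grip_width: 0.0535
```

jog_arm(
  plan=[
    [[-0.8,-0.08,0,0,0,0],[-0.8,-0.07,0,0,0,0],[-0.41,-0.04,0,0,0,0],[0,0,0,0,0,0],[0,0,0,0,0,0],[0,0,0,0,0,0]],
  ],
)

```text
time_s: 32.5
position: [0.403, -0.3276, 0.129]
tool_rot: [[-0.035, 0.999, -0.0], [0.999, 0.035, 0.001], [0.001, -0.0, -1.0]]
ft_force: [0.3, 1.7, -1.4]
grip_width: 0.0538
```

```bash
python3 - <<'E'
from h import *
for n in('wrist','side'):
    im,d=vision.get_image(n);cv2.imwrite(f'pics/{n}14.png',im[:,:,::-1])
E
python3 pl.py .4035,-.329,.045,1.96,.025 .4035,-.329,.0265,1.96,.008
```

```text
t 32.6 p [ 0.4031 -0.3278  0.1291] yaw 2.02 tilt [-0.      0.0002] F [-0.6 -0.5 -0.8] w 0.0538
.4035,-.329,.045,1.96,.025 5
[[-0.0,0.0,0.26,0,0,0.0],[-0.01,0.0,0.53,0,0,0.0],[-0.01,0.0,0.52,0,0,0.0],[-0.01,0.01,0.53,0,0,0.0],[0.0,-0.0,0.26,0,0,0.0]] maxabs 0.53
.4035,-.329,.0265,1.96,.008 4
[[0.0,-0.0,0.08,0,0,0.0],[0.0,-0.0,0.15,0,0,0.0],[0.0,-0.0,0.16,0,0,0.0],[0.0,-0.0,0.07,0,0,0.0]] maxabs 0.16
```

View pics/wrist14.png

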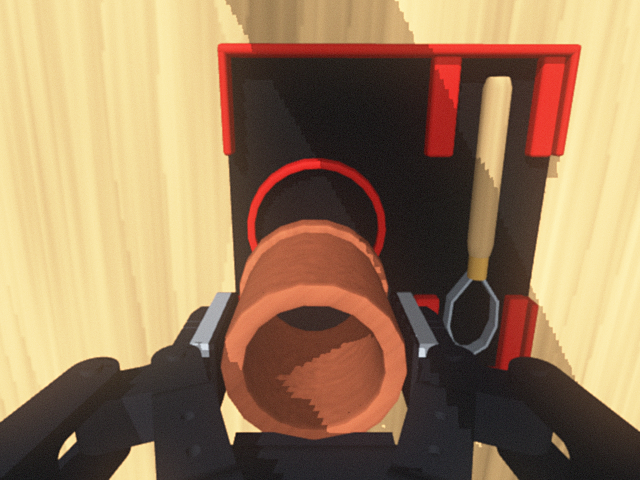

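View pics/side14.png

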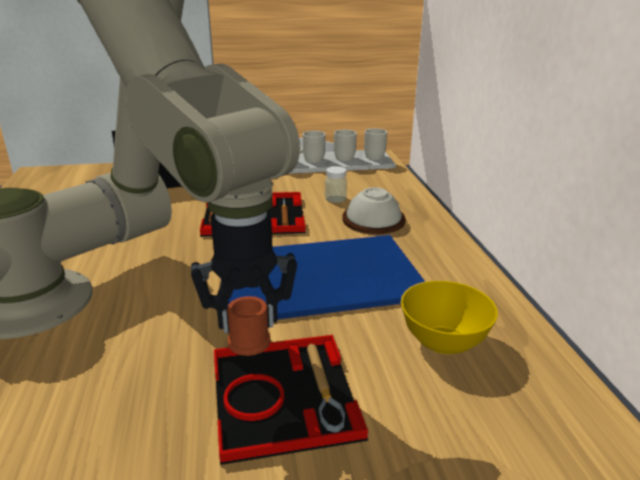

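The chuck is upright and centred on the ring in x (315 against 316 px). Lowering.

jog_arm(
  plan=[
    [[0,0,0.26,0,0,0],[-0.01,0,0.53,0,0,0],[-0.01,0,0.52,0,0,0],[-0.01,0.01,0.53,0,0,0],[0,0,0.3,0,0,0],[0,0,0.15,0,0,0],[0,0,0.14,0,0,0],[0,0,0.07,0,0,0],[0,0,0,0,0,0],[0,0,0,0,0,0]],
  ],
)

```text
time_s: 33.6
position: [0.4036, -0.3303, 0.0294]
tool_rot: [[-0.034, 0.999, 0.001], [0.999, 0.034, -0.001], [-0.001, 0.001, -1.0]]
ft_force: [0.6, 1.0, -1.4]
grip_width: 0.0535
```

```bash
python3 - <<'E'
from h import *
im,d=vision.get_image('side');cv2.imwrite('pics/s15.png',cv2.resize(im[260:480,180:400,::-1],None,fx=3,fy=2.7))
E
python3 pl.py
```

```text
t 33.65 p [ 0.4036 -0.3303  0.0294] yaw 1.95 tilt [ 0.0006 -0.0008] F [ 0.5 -0.1 -1.2] w 0.0535
```

View pics/s15.png

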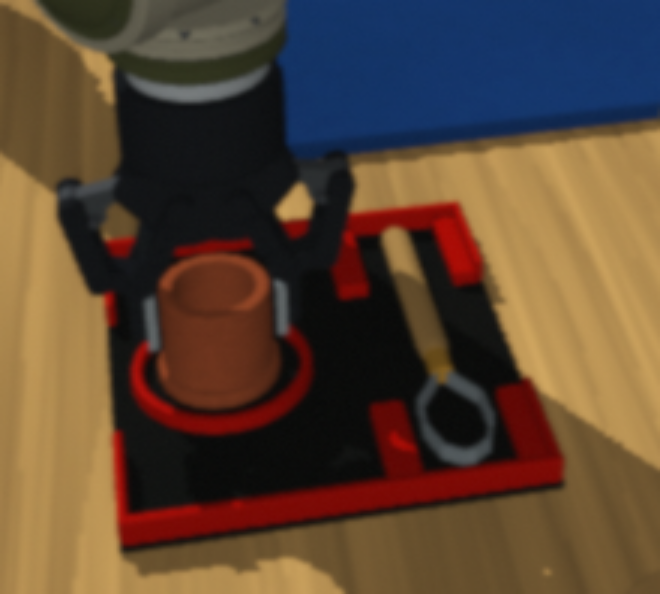

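jog_arm(
  plan=[
    [[0,0,0.03,0,0,0],[0,0,0.02,0,0,0],[0,0,0,0,0,0],[0,0,0,0,0,0]],
  ],
)

```text
time_s: 34.05
position: [0.4034, -0.3301, 0.0269]
tool_rot: [[-0.034, 0.999, -0.0], [0.999, 0.034, -0.0], [-0.0, -0.0, -1.0]]
ft_force: [0.5, -0.3, -1.5]
grip_width: 0.0534
```

jog_arm(
  plan=[
    [[0,0,0,0,0,0],[0,0,0,0,0,0],[0,0,0,0,0,0],[0,0,0,0,0,0],[0,0,0,0,0,0],[0,0,-0.2,0,0,0],[0,0,-0.5,0,0,0],[0,0,-0.8,0,0,0],[0,0,-0.9,0,0,0],[0,0,-0.9,0,0,0]],
  ],
  grip=0.76,
)

```text
time_s: 35.05
position: [0.4032, -0.3299, 0.1609]
tool_rot: [[-0.034, 0.999, 0.0], [0.999, 0.034, -0.0], [-0.0, 0.0, -1.0]]
ft_force: [0.4, -0.4, -0.1]
grip_width: 0.075
```

jog_arm(
  plan=[
    [[0.4,0,-0.4,0,0,0],[0.8,0,0,0,0,0],[0.9,0,0,0,0,0],[0.9,0,0,0,0,0],[0.9,0,0,0,0,0],[0.9,0,0,0,0,0],[0.9,0,0,0,0,0],[0.6,0,0,0,0,0],[0.3,0,0,0,0,0],[0,0,0,0,0,0]],
  ],
)

```text
time_s: 36.05
position: [0.3944, -0.0655, 0.1753]
tool_rot: [[-0.036, 0.999, 0.001], [0.999, 0.036, -0.0], [-0.0, 0.001, -1.0]]
ft_force: [0.3, -0.8, 0.7]
grip_width: 0.0751
```

Run:
```python
from fit import *
im,d=vision.get_image('side');cv2.imwrite('pics/s16.png',im[:,:,::-1])
im,d=vision.get_image('top');cv2.imwrite('pics/t16.png',im[:,:,::-1])
for q in ['basin','fresh_pot','slip_jar']:
    r=spotter.trace('top',q); print(q,r[0]['rect'] if r else None)
```

```text
basin [436.9, 124.5, 523.3, 206.1]
fresh_pot [187.1, 139.2, 268.6, 217.5]
slip_jar [124.4, 187.6, 170.4, 225.2]
```

View pics/s16.png

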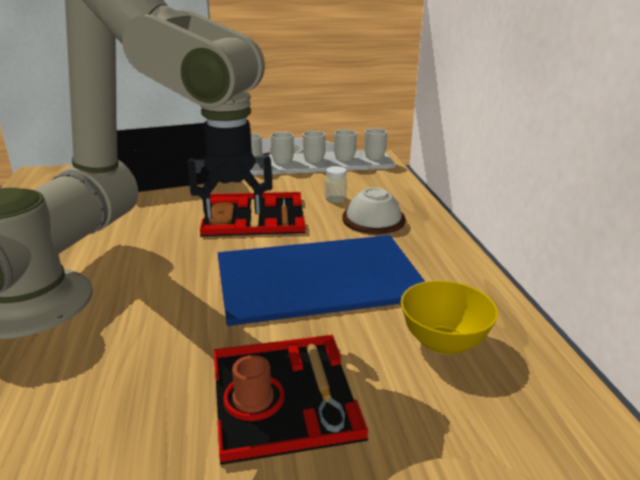

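View pics/t16.png

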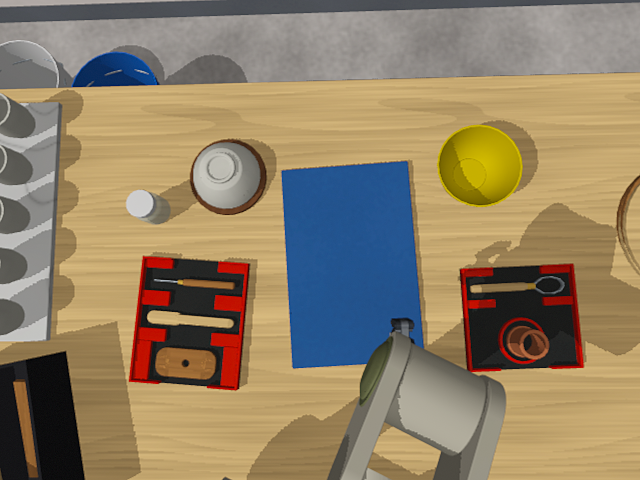

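Run:
```python
from fit import *
im,d=vision.get_image('top')
def fitq(q,a,z0,c,tray):
    r=spotter.trace('top',q); m=r[0]['pixels']; print(q,r[0]['score'],r[0]['rect'])
    x,y,A,e=fit('top',m,models[q],z0,(*c,a)); T,t=tray
    t=np.radians(t);R=np.array([[np.cos(t),-np.sin(t)],[np.sin(t),np.cos(t)]])
    print(q,'in tray mm',((np.array([x,y])-T)@R*1000).round(1),'ang',round(A-np.degrees(t),1),'err',round(e,3))
L=(np.array([.4439,.3231]),-4.85);Rr=(np.array([.4477,-.3292]),1.96)
fitq('rib',[np.pi/2-.08],.004,(.364,.33),L)
fitq('knife',[np.pi/2-.08],.004,(.448,.323),L)
fitq('chuck',[0.],.004,(.4035,-.329),Rr)
```

```text
rib 0.61 [156.2, 346.7, 217.3, 376.2]
    1.49 0.071 [362.1 330.8 147.4]
rib in tray mm [-82.2   0.8] ang 89.3 err 0.071
knife 0.72 [188.4, 138.2, 269.0, 215.2]
    1.49 1.0 [449.  324.  150.1]
knife in tray mm [5.  1.3] ang 90.8 err 1.0
chuck 0.79 [504.6, 324.5, 548.4, 357.1]
    0.0 0.203 [ 400.9 -330.7    2.3]
chuck in tray mm [-46.8   0.1] ang -0.6 err 0.203
```

```bash
python3 -c "
from rig import close_job,env
print(env.observe()['time_s']); print(close_job())"
```

```text
36.5
the job is handed in; nothing more can be done
None
```

Both trays are made up and the job is handed in at 36.5 s of the 109 s allowed. I placed the pieces in the order you named them: rib, knife, needle tool, loop tool, chuck.

**Throwing tray:** the last fit puts the rib about 2 mm off centre across the broad bay and 1 mm off along it. Views after each release showed the knife lying along the middle slot and the needle tool along the outer slot.

**Turning tray:** the loop tool lies in its slot. The chuck stands upright in the ring, about 2 mm from the ring's centre by the fit, though that fit was poor (error 0.20).

**Other checks:**
- The basin, pot and jar show in the top view where they stood at the start, to within about 2 px.
- The highest wrist force reported was about 6 N, while closing on the tools. I saw no slips.
- The final fit of the knife failed: the detector picked out the fresh pot instead. The knife's place therefore rests on the wrist, top and side pictures, which show it lying along the middle slot.
- The slab is blue in the images, not grey as described.

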